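# Fit the press foot to the sole press

## Task

Change the tooling on the sole press: take the press foot with the red collar out of the caddy, stand it upright on the bench so that you can let go and take it again low on its neck, then push it straight up into the chuck over the anvil until the spring plunger has snapped into its groove and the red collar is fully home against the chuck, and let go. Do not let the foot fall over, and leave the other two feet, the green soles and the cement tin where they are.

Things in the scene. Friction and masses are not known exactly. Their poses are not given: they have to be found in the camera images.
- foot_red: Press foot with a red collar, 0.38 to 0.52 kg, 195 mm tall, round about z (up); origin: centre of its underside. Rubber pad, diameter 50, 0 to 12 mm; flange, 40, to 20; neck, 22, to 149; red collar, 34, to 155; shank above. Starts in one of the caddy's bays (varies), only the part above 90 mm in reach. Stands safely on its pad; the bench between caddy and press, towards the robot, is clear.
- foot_red_neck (a point): Point on the foot's axis 52 mm above its underside, amid the dark knurled bands (34 to 79 mm up) where it is held to fit it. A hand leaning about 45 degrees that holds it here passes below the chuck with room to spare; a hand higher up hits the chuck.
- foot_red_collar (a point): Centre of the red collar's upper face, on the foot's axis 155 mm up; it comes to rest against the chuck's lower face. The shank above it is 40 mm long, diameter 18, with a ring groove (floor diameter 13) from 11 to 21 mm above the collar; its last 8 mm taper to diameter 8 at the tip.
- caddy: Grey sheet-metal box, open on top, fixed, 96 mm (x) by 256 (y) by 90 high, walls and floor 4; two cross walls make three bays with centres at y = -84, 0, +84 mm. Origin: centre of its underside. A press foot stands in each bay within 10 mm of the bay's centre; tips 199 mm above the bench, collars (the widest part above the box) 34 mm wide. A wire handle sticks out 20 mm on its -x side.
- foot_blue: Press foot like the red one but with a blue collar; stays in its bay.
- foot_yellow: Press foot like the red one but with a yellow collar; stays in its bay.
- press: Bench sole press, fixed; origin at bench level on its ram's vertical axis. Green base 25 mm thick, x -100 to 120, y -93 to 223 mm; on it around the axis a black rubber anvil, diameter 144, top 45 mm above the bench. A column, diameter 44, 650 tall, at y = +175 carries a bracket and a 56 mm square air cylinder over the anvil, 570 mm up; below hang an 18 mm rod and the bronze chuck.
- chuck_mouth (a point): Centre of the chuck's lower face, on the axis, 280 mm above the bench. The chuck is a bronze sleeve, outer diameter 36, 55 tall, open at the bottom: mouth 28 mm wide, narrowing within 5 mm to a bore of 20 mm, 47 mm deep. The shank enters from below. Axes as the press.
- plunger (a joint): Side spring plunger on the chuck's +x side, 16.8 mm above its lower face, with a black knob that need not be touched. In m: 0 with the nose fully out in the bore (4.2 mm from the axis), about 0.003 riding on the shank, about 0.001 snapped in the groove with the collar home. Spring 7 N at 0, 10 N at 0.003; pushing the foot up takes 8 to 15 N besides its weight, then the plunger carries it.
- sole_green_a: Green moulded shoe sole, 185 by 75 by 18 mm, lying on the bench beyond the caddy; origin under its centre. Leave alone.
- sole_green_b: Green moulded shoe sole like the other, beyond the gap between caddy and press. Leave alone.
- cement_tin: Steel tin with a maroon band, diameter 86, 98 mm tall, on the right; origin under its centre. Leave alone.
Things that resemble listed ones, but are neither listed nor needed, are in the scene too. What is shaped like the foot_red but pink is not meant. Leave any purple look-alike of the foot_blue alone.

How it is judged (in metres and radians):
On the way:
1. the red-collared foot stands upright on the bench or on the press's table, out of the caddy, and has been let go (angle between foot_red's own z axis and vertical below 0.1 rad and height (world z) of foot_red below 0.06 m and linear speed of foot_red below 0.02 m/s and contact force between foot_red and the fingers below 0.1 N and contact force between foot_red and caddy below 0.1 N and distance of foot_red from where it was at the start of the episode above 0.05 m and (x of foot_red in the frame of caddy above 0.06 m or x of foot_red in the frame of caddy below -0.06 m or y of foot_red in the frame of caddy above 0.14 m or y of foot_red in the frame of caddy below -0.14 m)), for 0.1 s.
At the end, for the whole second after the job is handed in: The red-collared foot hangs still and upright (4.5 degrees) in the chuck, collar within 2.5 mm of the chuck's face and 4 mm of its axis, plunger in the groove (under 0.0023 m), hand off; the blue and yellow feet stand upright, within 30 mm of their starts (horizontal distance between foot_red_collar and chuck_mouth below 0.004 m and z of foot_red_collar in the frame of chuck_mouth between -0.0025 and 0.003 m and angle between foot_red's own z axis and vertical below 0.08 rad and value of joint plunger below 0.0023 m and linear speed of foot_red below 0.02 m/s and angle between each of foot_blue, foot_yellow's own z axis and vertical below 0.1 rad and distance of each of foot_blue, foot_yellow from where it was at the start of the episode below 0.03 m); the robot touches nothing.
It fails at once if the red-collared foot falls over (leans more than 60 degrees) (angle between foot_red's own z axis and vertical above 1.05 rad).
It fails at once if another press foot is pulled out or knocked about (moved 50 mm) (distance of any of foot_blue, foot_yellow from where it was at the start of the episode above 0.05 m).
It fails at once if a green sole or the cement tin is pushed away (moved 40 mm) (distance of any of sole_green_a, sole_green_b, cement_tin from where it was at the start of the episode above 0.04 m).
It also fails if it takes over 48 s, if anything falls off the work surface, if the arm or the gripper's body presses on something with over 40 N, if the wrist force passes 120 N, or if a joint passes its speed limit or range.

## Robot

A 6-joint arm with a two-finger parallel gripper is mounted at the origin on the work surface. World frame = base frame: x ahead of the robot, y to its left, z up, the work surface at z = 0. Lengths are in mm, angles in degrees, forces in N, time in s.
With the tool pointing down it reaches from about 250 to 775 mm from the base axis. Payload 4 kg.
Tool frame: the origin (TCP) lies at the very end of the fingers, on their centre line; the grasp point (between the pads) lies 19 mm behind it; z points along the fingers, y is the direction in which the jaws open and shut (so a half turn about z gives the same grasp; the last joint's range is limited). The gripper opens to 85 mm and grips with 20 to 120 N. Pads are 22 mm wide; open, the fingers measure 114 mm over their backs; the gripper's body (76 mm by 85 mm) begins 54 mm behind the grasp point. The pads swing forward as they close: fully open they stand 13 mm farther back than shut.
Start: joints at [-77.642, 4.996, 78.535, -0, 96.463, -5.907], TCP at [172.382, -522.305, 231.341] pointing down, gripper open.
Joint ranges: [-177.83, 177.83], [-43.37, 116.18], [15.69, 146.23], [-61.86, 241.86], [9.47, 152.12], [-147.06, 147.06]. Speed limits (degrees/s): [159.86, 159.86, 180, 180, 180, 180].

## Interface

Orientations are given as [roll, pitch, yaw] about the fixed x, y, z axes, in that order (R = Rz(yaw) Ry(pitch) Rx(roll)).
In Python, from plant import bot gives the robot as it stands.
- The arm moves only by the shell command python3 -m inch 'ROWS' [OPENING] [FORCE]. ROWS is JSON, a list of rows, each an object of numbers: "tx", "ty", "tz": the shift along the tool's x, y, z in cm; "rx", "ry", "rz": the turn, a rotation vector about the tool's x, y, z in degrees. In form: [{"tx": .., "ty": .., "tz": .., "rx": .., "ry": .., "rz": ..}, ...]. A call has exactly 5 rows; each row shifts and turns the commanded pose from where the row before left it, along the tool's axes as they then stand; what a row does not reach is not made up. A row lasts 1/10 s, in which the tool goes at most 50 mm and 8.59 degrees, less where a joint would pass 70% of its speed; a pose out of reach is approached as far as the arm can. A call is refused whole if a number of a shift passes 5 or a number of a turn 8.59, either way. A call with a gripper value outside its range is refused whole. OPENING is the opening in per cent of the stroke, from 0 (shut) to 100 (fully open), set as the call begins (- or left out, the last holds). The fingers move at their own pace and stop on an object; FORCE is the grip in N (left out, the last holds). Time passes only in rows, so rows that do not move let the fingers close, or fill a call up. It gives the time, the measured TCP pose, the force and the opening at its end, in the units of the state.
- bot.sense(): the state, without advancing time (a new reading comes with each control period).
- bot.get_image(name): name is "scene" or "side" or "wrist"; returns a dict with "image" (384x512x3 uint8, red, green, blue), "fx", "fy", "cx", "cy" (pixels), "R" (3x3) and "t" (3): a world point X has camera coordinates R X + t; the wrist camera has in their place "tool_from_camera" (4x4, takes a point from camera to tool coordinates, whose origin is the TCP and whose axes are the flange's). Camera axes: x right, y down, z forward; pixel columns grow to the right and rows downward; lengths in mm; the calibration is good to about 2 mm. A picture is of the moment at which its call begins: read the wrist's pose just before it. There is no depth.
- bot.close_job(): hands the job in, once; it reports no verdict.
Trained networks look in the newest picture that a camera, given by its name, has taken for a name from the list of things; names that differ only in an ending like _2 or _b are one class to them, and where a whole thing is asked for, a point or a joint stands for the part that bears it (a point fixed in the world has none). Each returns a list of dicts, best first, with "confidence" (0 to 1); they miss things now and then, are a little off and sometimes report something else, mostly with a low value. They report only what shows in the picture. A call takes as long as a camera call. They do not tell look-alikes from the thing itself.
- bot.masks_of(camera, query): "mask" (384x512 bool, what is visible of it) and "rect" ([left, top, right, bottom] in pixels, round what is visible of it).
The state is a dict: "time": time; "joint_pos": joint angles; "joint_vel": joint speeds; "effort": joint torques, N m; "tool_pos": TCP position; "orientation": TCP orientation; "contact_force": force on the tool from outside, world axes, zero at the start; "ft_torque": the same for the moment, N m; "finger_gap": opening from 0.0 (shut) to 1.0 (fully open).
Only numpy, scipy, OpenCV 4.12 (cv2) and the standard library are available. Lean on these libraries where they do the work, as an engineer would, in place of code of your own. Each camera call takes 0.05 s, during which the arm holds its last target.

## Working session

There is one attempt and no reset: what is moved stays moved. The work goes in short steps, Python scripts to look and compute and a shell command to move; the robot and the scene stay as the last step left them, time stands still between calls to the robot, and variables do not carry over. Pictures are saved under pics/ and viewed, and the job is handed in when it is done.

```bash
ls; mkdir -p pics; cat > h.py <<'E'
import numpy as np, cv2, json
from plant import bot
from scipy.spatial.transform import Rotation as Ro
def save(im,n): cv2.imwrite('pics/'+n,im[:,:,::-1])
def cam(c):
    d=bot.get_image(c)
    np.savez('last_'+c+'.npz',**{k:np.array(v) for k,v in d.items()})
    return d
def ray(d,u,v):
    R=np.array(d['R']);t=np.array(d['t'])
    o=-R.T@t; r=R.T@np.array([(u-d['cx'])/d['fx'],(v-d['cy'])/d['fy'],1]);return o,r
def atz(d,u,v,z):
    o,r=ray(d,u,v);return o+r*(z-o[2])/r[2]
def proj(d,X):
    c=np.array(d['R'])@np.array(X,float)+np.array(d['t']);return np.array([d['fx']*c[0]/c[2]+d['cx'],d['fy']*c[1]/c[2]+d['cy']])
def tri(d1,p1,d2,p2):
    o1,r1=ray(d1,*p1);o2,r2=ray(d2,*p2)
    A=np.stack([r1,-r2],1);s=np.linalg.lstsq(A,o2-o1,rcond=None)[0]
    a=o1+s[0]*r1;b=o2+s[1]*r2
    return (a+b)/2,np.linalg.norm(a-b)
E
python3 - <<'E'
from h import *
print(bot.sense())
for c in('scene','side','wrist'):
    d=cam(c); save(d['image'],c+'0.png')
    print(c,{k:np.round(v,2).tolist() for k,v in d.items() if k!='image'})
E
```

```text
pics
{'time': 0.0, 'joint_pos': array([-7.76403952e+01,  5.04205640e+00,  7.86265952e+01,  5.12175906e-04,
        9.64607428e+01, -5.90576864e+00]), 'joint_vel': array([ 0.03811588, -0.05396766, -0.01732339, -0.07413698,  0.01624826,
       -0.06397665]), 'effort': array([ 2.70926084e-04, -3.51873064e+01, -3.13274968e+01, -1.12276077e-04,
        1.10114433e-02,  1.19521662e-06]), 'tool_pos': array([ 172.28559264, -521.80072615,  230.09460102]), 'orientation': array([-1.79871345e+02, -1.38200782e-02,  1.82654149e+01]), 'contact_force': array([-0.74528863,  0.37291023, -1.06934028]), 'ft_torque': array([-0.00920638, -0.02456446, -0.05714195]), 'finger_gap': 1.0007438309849712}
scene {'fx': 357.79, 'fy': 357.79, 'cx': 257.34, 'cy': 195.23, 'R': [[0.49, 0.87, -0.01], [0.66, -0.37, -0.65], [-0.57, 0.31, -0.76]], 't': [-83.37, -286.94, 1642.84]}
side {'fx': 494.29, 'fy': 494.29, 'cx': 260.76, 'cy': 180.31, 'R': [[-0.92, -0.4, -0.0], [-0.31, 0.71, -0.63], [0.25, -0.58, -0.77]], 't': [394.12, 398.48, 1402.99]}
wrist {'fx': 324.84, 'fy': 324.84, 'cx': 257.55, 'cy': 193.91, 'tool_from_camera': [[-0.0, -0.95, -0.3, 77.15], [1.0, -0.0, -0.0, -0.66], [0.0, -0.3, 0.95, -140.93], [0.0, 0.0, 0.0, 1.0]]}
```

View pics/scene0.png

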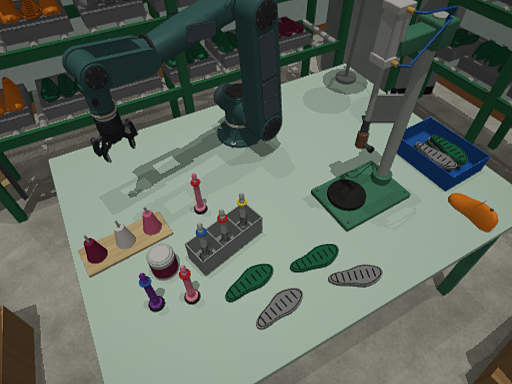

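View pics/side0.png

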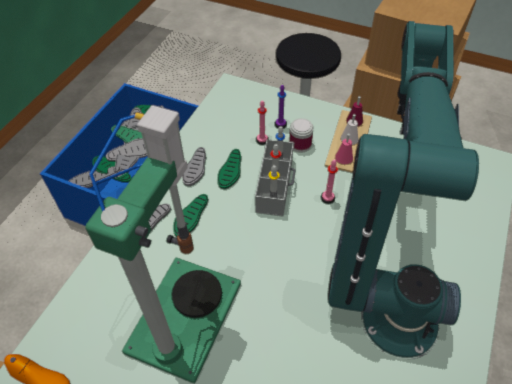

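View pics/wrist0.png

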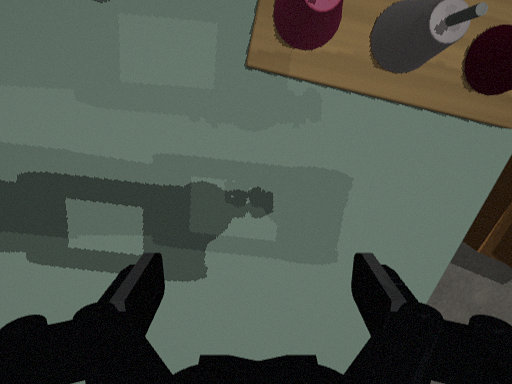

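```bash
python3 - <<'E'
from h import *
S=dict(np.load('last_scene.npz'));D=dict(np.load('last_side.npz'))
a=cv2.resize(S['image'][165:315,130:330],None,fx=3,fy=3,interpolation=cv2.INTER_CUBIC)
b=cv2.resize(D['image'][80:220,220:360],None,fx=3,fy=3,interpolation=cv2.INTER_CUBIC)
save(a,'cropS.png');save(b,'cropD.png')
for c in('scene','side'):
  for q in('foot_red','foot_red_collar','caddy','foot_blue','foot_yellow','chuck_mouth','press','plunger','cement_tin','sole_green_a'):
    try:
      for m in bot.masks_of(c,q):
        ys,xs=np.nonzero(m['mask']); print(c,q,round(m['confidence'],2),np.round(m['rect']),round(xs.mean(),1),round(ys.mean(),1),len(xs))
    except Exception as e: print(c,q,e)
print(bot.sense()['time'])
E
```

```text
scene foot_red 0.9 [180. 268. 202. 307.] 188.6 286.4 411
scene foot_red 0.69 [219. 211. 229. 244.] 223.2 226.8 254
scene foot_red 0.59 [194. 178. 208. 214.] 198.2 197.1 328
scene foot_red_collar 0.86 [189. 175. 208. 216.] 198.0 196.5 311
scene foot_red_collar 0.68 [181. 268. 200. 305.] 188.8 287.2 451
scene foot_red_collar 0.65 [218. 213. 234. 250.] 223.7 228.8 217
scene caddy 0.83 [186. 203. 263. 274.] 224.7 239.9 2313
scene foot_blue 0.67 [195. 224. 212. 260.] 203.1 243.1 325
scene foot_blue 0.55 [138. 275. 164. 311.] 151.7 294.9 428
scene foot_blue 0.46 [220. 211. 232. 244.] 223.3 227.1 285
scene foot_yellow 0.71 [236. 194. 250. 232.] 242.1 211.5 252
scene foot_yellow 0.47 [195. 223. 212. 261.] 203.4 243.3 326
scene chuck_mouth 0.82 [310.   0. 461. 232.] 388.4 110.6 10594
scene chuck_mouth 0.47 [218. 210. 230. 245.] 223.5 227.4 301
scene press 0.97 [309.   2. 460. 229.] 388.1 111.4 10455
scene plunger 0.47 [365. 147. 374. 156.] 370.1 149.4 48
scene cement_tin 0.95 [148. 244. 179. 281.] 162.9 261.6 886
scene sole_green_a 0.85 [222. 262. 275. 304.] 250.0 281.1 1040
scene sole_green_
[... 697 characters left out ...]
t_blue 0.85 [272.  83. 288. 126.] 280.7 109.1 351
side foot_blue 0.47 [278. 126. 283. 157.] 279.9 140.0 193
side foot_yellow 0.51 [268. 166. 279. 200.] 273.1 181.2 225
side chuck_mouth 0.84 [ 88. 105. 237. 383.] 161.2 257.0 17688
side chuck_mouth 0.3 [174. 193. 207. 237.] 192.2 213.1 634
side press 0.86 [ 87. 107. 239. 383.] 161.1 256.7 17677
side plunger 0.5 [167. 234. 174. 245.] 168.9 238.6 46
side plunger 0.17 [ 87. 107. 239. 383.] 160.9 256.1 18234
side cement_tin 0.92 [289. 116. 311. 150.] 300.9 134.1 643
side cement_tin 0.64 [216. 149. 241. 188.] 229.5 170.4 668
side sole_green_a 0.8 [175. 195. 203. 238.] 192.5 212.3 595
side sole_green_a 0.77 [215. 148. 240. 188.] 229.6 170.3 641
1.15
```

View pics/cropS.png

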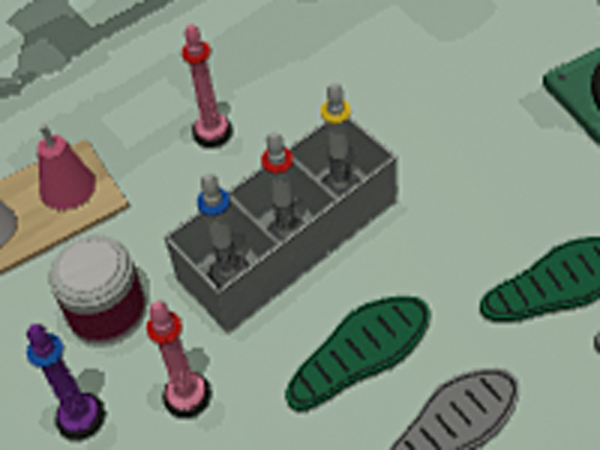

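View pics/cropD.png

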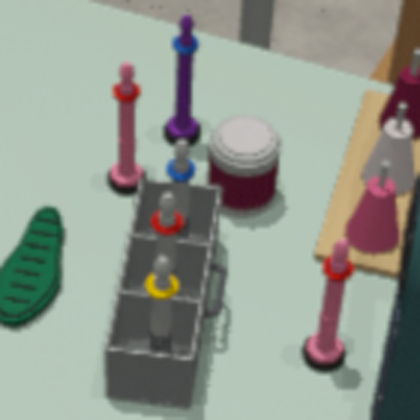

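```bash
python3 - <<'E'
from h import *
S=dict(np.load('last_scene.npz'));D=dict(np.load('last_side.npz'))
def col(d,box,lo,hi,hi2=None):
    x0,y0,x1,y1=box; h=cv2.cvtColor(d['image'],cv2.COLOR_RGB2HSV)[y0:y1,x0:x1]
    m=cv2.inRange(h,lo,hi)
    if hi2: m|=cv2.inRange(h,hi2[0],hi2[1])
    ys,xs=np.nonzero(m); return (xs.min()+xs.max())/2+x0,(ys.min()+ys.max())/2+y0,len(xs)
for n,bs,bd,lo,hi,h2 in (('red',(214,208,231,226),(268,145,285,162),(0,150,60),(8,255,255),((172,150,60),(180,255,255))),
  ('blue',(193,222,212,240),(272,128,290,142),(100,120,50),(125,255,255),None),
  ('yel',(233,192,250,210),(266,166,284,182),(20,120,60),(35,255,255),None)):
    p=col(S,bs,lo,hi,h2);q=col(D,bd,lo,hi,h2)
    print(n,p,q,tri(S,p[:2],D,q[:2]),atz(S,*p[:2],156),atz(D,*q[:2],156))
# anvil: dark
for n,d,box in(('S',S,(318,165,375,220)),('D',D,(165,262,230,325))):
    x0,y0,x1,y1=box;g=d['image'][y0:y1,x0:x1].max(2)
    m=(g<45).astype(np.uint8);k,l,st,ce=cv2.connectedComponentsWithStats(m);i=1+np.argmax(st[1:,4])
    c=cv2.findContours((l==i).astype(np.uint8),cv2.RETR_EXTERNAL,cv2.CHAIN_APPROX_NONE)[0][0]
    e=cv2.fitEllipse(cv2.convexHull(c));print(n,e,st[i],atz(d,e[0][0]+x0,e[0][1]+y0,45))
a=cv2.resize(S['image'][110:170,340:400],None,fx=8,fy=8,interpolation=cv2.INTER_CUBIC)
b=cv2.resize(D['image'][200:270,150:220],None,fx=8,fy=8,interpolation=cv2.INTER_CUBIC)
save(np.hstack([cv2.resize(a,(400,400)),cv2.resize(b,(400,400))]),'chuck.png')
print(bot.sense()['time'])
E
```

```text
red (np.float64(222.0), np.float64(218.5), 42) (np.float64(275.0), np.float64(154.0), 39) (array([ 517.02724851, -318.56203965,  155.59046285]), np.float64(0.09370454265331346)) [ 517.27781601 -318.69084355  156.        ] [ 516.92014266 -318.17030697  156.        ]
blue (np.float64(201.0), np.float64(232.0), 46) (np.float64(280.0), np.float64(136.5), 28) (array([ 531.87737595, -397.27614753,  155.90161395]), np.float64(0.8598357783970089)) [ 532.34442634 -397.04002624  156.        ] [ 531.60885493 -397.60736351  156.        ]
yel (np.float64(241.5), np.float64(202.5), 43) (np.float64(273.5), np.float64(175.0), 61) (array([ 488.21036333, -234.85062004,  154.93518475]), np.float64(1.1441715635243683)) [ 489.5325253  -234.89958254  156.        ] [ 487.54103928 -234.52682215  156.        ]
S ((28.119266510009766, 29.62042236328125), (30.425323486328125, 38.963985443115234), 103.07896423339844) [  9  14  39  32 942] [564.813469   161.18794931  45.        ]
D ((31.65790367126465, 32.0157585144043), (45.644290924072266, 49.417030334472656), 63.73298263549805) [   8    9   49   47 1785] [553.08699511 173.6286329   45.        ]
1.15
```

View pics/chuck.png

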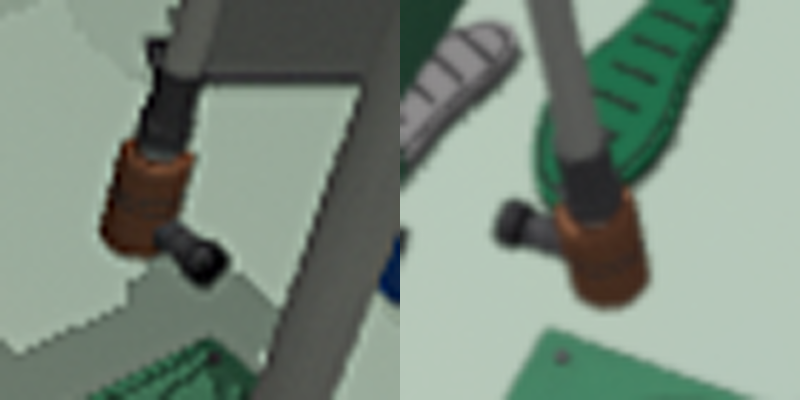

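```bash
cat > cyl.py <<'E'
from h import *
from scipy.optimize import minimize
def sil(d,x,y,z0,z1,r,shape,off,k):
    a=np.linspace(0,2*np.pi,40);P=[]
    for z in(z0,z1):
        for t in a:P.append((proj(d,[x+r*np.cos(t),y+r*np.sin(t),z])-off+0.5)*k)
    m=np.zeros(shape,np.uint8);cv2.fillConvexPoly(m,cv2.convexHull(np.float32(P)).astype(np.int32),1);return m
def fit(d,box,lo,hi,x,y,z0,z1,r,k=8,free_z=False):
    x0,y0,x1,y1=box;im=cv2.resize(d['image'][y0:y1,x0:x1],None,fx=k,fy=k,interpolation=cv2.INTER_CUBIC)
    m=cv2.inRange(cv2.cvtColor(im,cv2.COLOR_RGB2HSV),lo,hi)>0
    f=lambda p:-np.sum(m&(s:=sil(d,p[0],p[1],z0,z1,r,m.shape,np.array([x0,y0]),k)>0))/np.sum(m|s)
    b=min((f((x+i,y+j)),x+i,y+j) for i in range(-24,25,4) for j in range(-24,25,4))
    q=minimize(f,b[1:],method='Nelder-Mead',options=dict(initial_simplex=[[b[1],b[2]],[b[1]+3,b[2]],[b[1],b[2]+3]],xatol=.1,fatol=1e-5))
    return q.x,q.fun,im,m
E
python3 - <<'E'
from cyl import *
S=dict(np.load('last_scene.npz'));D=dict(np.load('last_side.npz'))
for d,box in((S,(340,110,400,170)),(D,(150,200,220,270))):
    q=fit(d,box,(3,110,50),(16,255,255),560,165,280,335,18);print(q[0],q[1],q[3].sum())
    o,r=ray(d,*proj(d,[*q[0],300]));print(proj(d,[*q[0],300]))
    if d is S:p=proj(d,[*q[0],307])
    else: print(tri(S,p,D,proj(d,[*q[0],307])))
# caddy rim corners, scene crop
for u,v in((167,238),(337,118),(397,157),(222,292)): print(atz(S,130+u/3,165+v/3,90))
print('pink',atz(S,200,211,0)); print('base',[atz(S,*p,25) for p in((367,163),(409,189),(344,226),(311,194))])
a=cv2.resize(S['image'][20:170,50:200],None,fx=4,fy=4,interpolation=cv2.INTER_CUBIC);save(a,'arm.png')
E
```

```text
[553.140625 171.203125] -0.5004838932669708 7240
[360.68289893 139.55727788]
[560.00073242 165.04211426] -0.5068822475723579 10753
[185.26009264 242.91842291]
(array([557.52267894, 167.06038356, 311.7939783 ]), np.float64(1.258005807981027))
[ 506.13590852 -448.11905192   90.        ]
[ 448.97871595 -213.61379603   90.        ]
[ 532.72996283 -180.70288218   90.        ]
[ 595.18118716 -423.07509056   90.        ]
pink [ 332.79636258 -336.93876635    0.        ]
base [array([458.82828979, 357.08584877,  25.        ]), array([649.12293929, 403.51301924,  25.        ]), array([665.71797621,  76.86150795,  25.        ]), array([484.74001755,  60.49933849,  25.        ])]
```

View pics/arm.png

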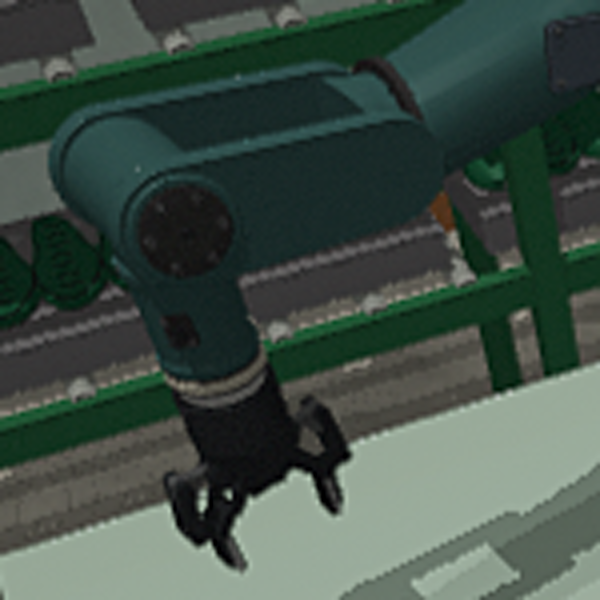

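```bash
python3 - <<'E'
from cyl import *
S=dict(np.load('last_scene.npz'));D=dict(np.load('last_side.npz'))
o=[]
for d,box in((S,(350,125,380,155)),(D,(170,225,205,260))):
    q=fit(d,box,(0,90,40),(20,255,255),556,168,280,335,18,12);print(q[0],q[1],q[3].sum())
    im=q[2].copy(); s=sil(d,*q[0],280,335,18,q[3].shape,np.array(box[:2]),12)
    for m,c in((q[3].astype(np.uint8),(255,255,0)),(s,(0,255,255))):
        cv2.drawContours(im,cv2.findContours(m,cv2.RETR_EXTERNAL,cv2.CHAIN_APPROX_NONE)[0],-1,c,1)
    o.append(cv2.resize(im,(390,390)))
save(np.hstack(o),'fit.png')
E
```

```text
[554.48846436 171.27975464] -0.6101109741060419 19792
[560.55993938 163.72585249] -0.5788985995577551 27489
```

View pics/fit.png

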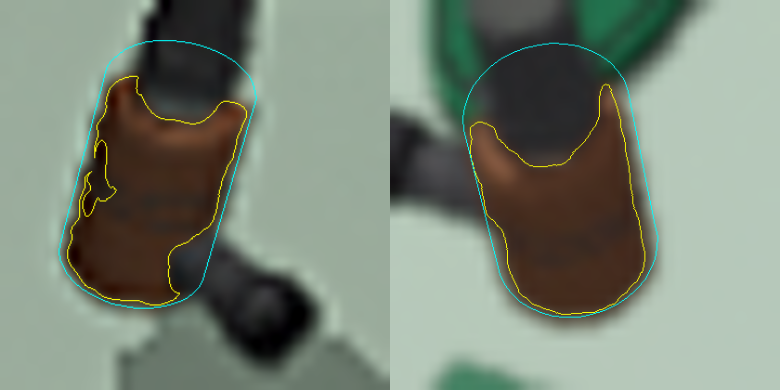

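```bash
python3 - <<'E'
from cyl import *
from scipy.optimize import least_squares
S=dict(np.load('last_scene.npz'));D=dict(np.load('last_side.npz'))
def res(d,x,y,z,pts):
    a=np.linspace(0,2*np.pi,60);P=[proj(d,[x+18*np.cos(t),y+18*np.sin(t),z+h]) for h in(0,55) for t in a]
    H=cv2.convexHull(np.float32(P)); return [cv2.pointPolygonTest(H,(float(u),float(v)),True) for u,v in pts]
f=lambda L,b,k,o:[(b[0]+(u-o)/k-.5,b[1]+v/k-.5) for u,v in L]
ps=f([(108,85),(85,165),(63,245),(125,306),(248,110),(228,190),(90,290)],(350,125),13,0)
pd=f([(468,130),(496,255),(628,90),(642,165),(657,240),(570,322),(525,308),(625,305)],(170,225),390/35,390)
for n,d,p in(('S',S,ps),('D',D,pd)):
    q=least_squares(lambda x:res(d,*x,280,p),(556,168),diff_step=1e-3);print(n,q.x,np.round(q.fun,2))
q=least_squares(lambda x:res(S,*x,ps)+res(D,*x,pd),(556,168,280),diff_step=1e-3);print(q.x,np.round(q.fun,2))
E
```

```text
S [554.1788403  172.06853906] [ 0.36  0.2   0.11 -0.12  0.48  0.21  0.08]
D [559.66581313 164.60305355] [ 0.26  0.09  0.01  0.19  0.18 -0.02  0.04  0.01]
[557.82073637 167.21112953 285.13635668] [ 0.52  0.36  0.27 -0.13  0.39  0.13  0.12  0.41  0.22 -0.03  0.13  0.12
 -0.    0.12 -0.03]
```

```bash
cat > plan.py <<'E'
import sys
from h import *
def plan(T,rpy,n,start=None):
    s=bot.sense(); p0=np.array(start[0] if start else s['tool_pos']); R0=Ro.from_euler('xyz',start[1] if start else s['orientation'],degrees=True)
    R1=Ro.from_euler('xyz',rpy,degrees=True); rv=(R0.inv()*R1).as_rotvec(degrees=True)/n
    R=R0; out=[]
    for i in range(n):
        d=R.inv().apply((np.array(T)-p0)/n)/10
        out.append({k:round(float(v),2) for k,v in zip(('tx','ty','tz','rx','ry','rz'),[*d,*rv]) if abs(v)>.004})
        R=R*Ro.from_rotvec(rv,degrees=True)
    print('from',p0.round(1),s['orientation'].round(1),'dist/row',round(np.linalg.norm(np.array(T)-p0)/n,1),'rot/row',round(np.linalg.norm(rv),2))
    for i in range(0,n,5):print(json.dumps(out[i:i+5]))
    return out
if __name__=='__main__':
    a=[float(x) for x in sys.argv[1:8]]; plan(a[:3],a[3:6],int(a[6]))
E
python3 -c "
from plan import *
plan((517,-318.5,245),(180,0,103.7),15,((172.4,-522.3,231.3),(180,0,18.3)))"
```

```text
from [ 172.4 -522.3  231.3] [180.   -0.   18.3] dist/row 26.7 rot/row 5.69
[{"tx": 2.61, "ty": -0.57, "tz": -0.09, "rz": -5.69}, {"tx": 2.65, "ty": -0.31, "tz": -0.09, "rz": -5.69}, {"tx": 2.67, "ty": -0.04, "tz": -0.09, "rz": -5.69}, {"tx": 2.66, "ty": 0.22, "tz": -0.09, "rz": -5.69}, {"tx": 2.62, "ty": 0.49, "tz": -0.09, "rz": -5.69}]
[{"tx": 2.56, "ty": 0.74, "tz": -0.09, "rz": -5.69}, {"tx": 2.48, "ty": 0.99, "tz": -0.09, "rz": -5.69}, {"tx": 2.37, "ty": 1.23, "tz": -0.09, "rz": -5.69}, {"tx": 2.23, "ty": 1.46, "tz": -0.09, "rz": -5.69}, {"tx": 2.08, "ty": 1.68, "tz": -0.09, "rz": -5.69}]
[{"tx": 1.9, "ty": 1.88, "tz": -0.09, "rz": -5.69}, {"tx": 1.7, "ty": 2.05, "tz": -0.09, "rz": -5.69}, {"tx": 1.49, "ty": 2.21, "tz": -0.09, "rz": -5.69}, {"tx": 1.26, "ty": 2.35, "tz": -0.09, "rz": -5.69}, {"tx": 1.03, "ty": 2.46, "tz": -0.09, "rz": -5.69}]
```

```bash
python3 -m inch '[{"tx":2.6,"ty":-0.6,"tz":-0.2,"rz":-5.7},{"tx":2.65,"ty":-0.3,"tz":-0.2,"rz":-5.7},{"tx":2.65,"ty":0,"tz":-0.2,"rz":-5.7},{"tx":2.65,"ty":0.2,"tz":-0.2,"rz":-5.7},{"tx":2.6,"ty":0.5,"tz":-0.2,"rz":-5.7}]' 100 40
python3 -m inch '[{"tx":2.55,"ty":0.75,"tz":-0.1,"rz":-5.7},{"tx":2.5,"ty":1.0,"rz":-5.7},{"tx":2.35,"ty":1.2,"rz":-5.7},{"tx":2.25,"ty":1.45,"rz":-5.7},{"tx":2.1,"ty":1.7,"rz":-5.7}]'
python3 -m inch '[{"tx":1.9,"ty":1.9,"rz":-5.7},{"tx":1.7,"ty":2.05,"rz":-5.7},{"tx":1.5,"ty":2.2,"rz":-5.7},{"tx":1.25,"ty":2.35,"rz":-5.7},{"tx":1.0,"ty":2.45,"rz":-5.7}]'
python3 plan.py 517 -318.5 215 180 0 103.7 5
python3 - <<'E'
from h import *
s=bot.sense();d=cam('wrist');save(d['image'],'w1.png')
E
```

```text
from [ 172.4 -522.3  231.3] [180.   -0.   18.3] dist/row 80.1 rot/row 17.09
[{"tx": 7.82, "ty": -1.71, "tz": 0.33, "rz": -17.09}, {"tx": 7.98, "ty": 0.66, "tz": 0.33, "rz": -17.09}, {"tx": 7.43, "ty": 2.98, "tz": 0.33, "rz": -17.09}, {"tx": 6.23, "ty": 5.03, "tz": 0.33, "rz": -17.09}, {"tx": 4.48, "ty": 6.64, "tz": 0.33, "rz": -17.09}]invalid input
invalid input
invalid input
```

View pics/w1.png

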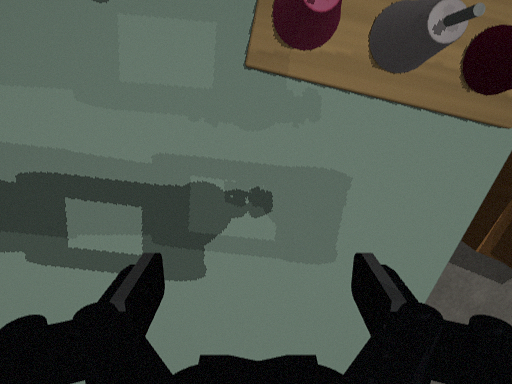

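The picture is unchanged because the moves were refused. I'll write all six keys in each row.

```bash
python3 -m inch '[{"tx":2.6,"ty":-0.6,"tz":-0.2,"rx":0,"ry":0,"rz":-5.7},{"tx":2.65,"ty":-0.3,"tz":-0.2,"rx":0,"ry":0,"rz":-5.7},{"tx":2.65,"ty":0,"tz":-0.2,"rx":0,"ry":0,"rz":-5.7},{"tx":2.65,"ty":0.2,"tz":-0.2,"rx":0,"ry":0,"rz":-5.7},{"tx":2.6,"ty":0.5,"tz":-0.2,"rx":0,"ry":0,"rz":-5.7}]' 100 40
```

```text
time: 1.7
tool_pos: [287.7, -454.2, 241.5]
orientation: [180.0, 0.0, 47.0]
contact_force: [-0.7, -0.1, -0.2]
finger_gap: 0.996
```

```bash

python3 -m inch '[{"tx":2.55,"ty":0.75,"tz":0,"rx":0,"ry":0,"rz":-5.7},{"tx":2.5,"ty":1.0,"tz":0,"rx":0,"ry":0,"rz":-5.7},{"tx":2.35,"ty":1.2,"tz":0,"rx":0,"ry":0,"rz":-5.7},{"tx":2.25,"ty":1.45,"tz":0,"rx":0,"ry":0,"rz":-5.7},{"tx":2.1,"ty":1.7,"tz":0,"rx":0,"ry":0,"rz":-5.7}]'
python3 -m inch '[{"tx":1.9,"ty":1.9,"tz":0,"rx":0,"ry":0,"rz":-5.7},{"tx":1.7,"ty":2.05,"tz":0,"rx":0,"ry":0,"rz":-5.7},{"tx":1.5,"ty":2.2,"tz":0,"rx":0,"ry":0,"rz":-5.7},{"tx":1.25,"ty":2.35,"tz":0,"rx":0,"ry":0,"rz":-5.7},{"tx":1.0,"ty":2.45,"tz":0,"rx":0,"ry":0,"rz":-5.7}]'
sed -i '/^    T=/d' plan.py
python3 plan.py 517 -318.5 210 180 0 103.7 5
python3 - <<'E'
from h import *
s=bot.sense();d=cam('wrist');save(d['image'],'w1b.png');np.savez('w1pose.npz',p=s['tool_pos'],o=s['orientation'])
E
```

```text
time: 2.2
tool_pos: [402.6, -385.8, 241.4]
orientation: [180.0, 0.0, 75.5]
contact_force: [1.1, 0.4, -0.2]
finger_gap: 1.004
time: 2.7
tool_pos: [517.4, -318.2, 241.3]
orientation: [-180.0, 0.0, 104.0]
contact_force: [-0.9, -0.3, 0.4]
finger_gap: 0.998
from [ 517.4 -318.2  241.3] [-180.    0.  104.] dist/row 6.3 rot/row 0.06
[{"ty": -0.01, "tz": 0.63, "rz": 0.06}, {"ty": -0.01, "tz": 0.63, "rz": 0.06}, {"ty": -0.01, "tz": 0.63, "rz": 0.06}, {"ty": -0.01, "tz": 0.63, "rz": 0.06}, {"ty": -0.01, "tz": 0.63, "rz": 0.06}]
```

View pics/w1b.png

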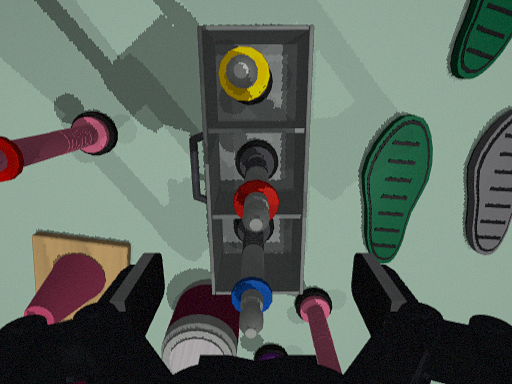

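```bash
cat >> h.py <<'E'
def wristray(d,p,o):
    M=np.array(d['tool_from_camera']);Rw=Ro.from_euler('xyz',o,degrees=True).as_matrix()
    d=dict(d);Rc=Rw@M[:3,:3];C=Rw@M[:3,3]+p
    d['R']=Rc.T;d['t']=-Rc.T@C;return d
E
python3 - <<'E'
from h import *
w=dict(np.load('last_wrist.npz'));q=np.load('w1pose.npz')
d=wristray(w,q['p'],q['o']);x0=225;y0=165
h=cv2.cvtColor(w['image'][165:235,225:290],cv2.COLOR_RGB2HSV);m=cv2.inRange(h,(0,150,60),(8,255,255))|cv2.inRange(h,(172,150,60),(180,255,255))
ys,xs=np.nonzero(m);print(xs.min()+225,xs.max()+225,ys.min()+165,ys.max()+165)
print(atz(d,(xs.min()+xs.max())/2+225,(ys.min()+ys.max())/2+165,157), atz(d,257,224,199))
print(proj(d,[517,-318.5,199]),proj(d,[517,-318.5,156]))
a=cv2.resize(w['image'][130:260,190:320],None,fx=4,fy=4);save(a,'w1crop.png')
E
```

```text
233 278 180 219
[ 515.35873181 -316.2616786   157.        ] [ 516.85969576 -317.59800053  199.        ]
[256.86741862 225.37892623] [256.94370844 202.3744113 ]
```

View pics/w1crop.png

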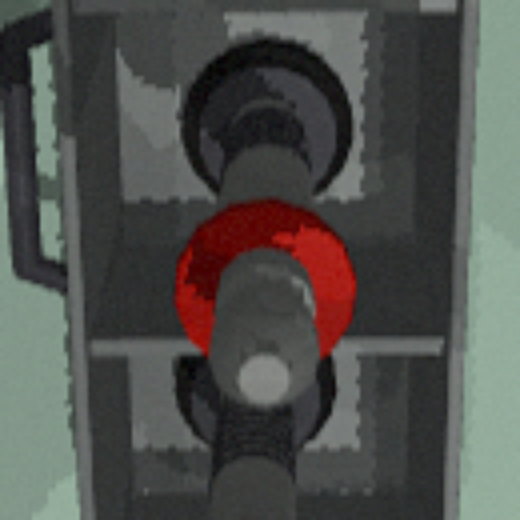

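```bash

python3 -m inch '[{"tx":0,"ty":-0.05,"tz":2.2,"rx":0,"ry":0,"rz":0},{"tx":0,"ty":0,"tz":2.2,"rx":0,"ry":0,"rz":0},{"tx":0,"ty":0,"tz":2.0,"rx":0,"ry":0,"rz":0},{"tx":0,"ty":0,"tz":1.1,"rx":0,"ry":0,"rz":0},{"tx":0,"ty":0,"tz":0,"rx":0,"ry":0,"rz":0}]'
python3 -m inch '[{"tx":0,"ty":0,"tz":0,"rx":0,"ry":0,"rz":0},{"tx":0,"ty":0,"tz":0,"rx":0,"ry":0,"rz":0},{"tx":0,"ty":0,"tz":0,"rx":0,"ry":0,"rz":0},{"tx":0,"ty":0,"tz":0,"rx":0,"ry":0,"rz":0},{"tx":0,"ty":0,"tz":0,"rx":0,"ry":0,"rz":0}]' 5 60
python3 -m inch '[{"tx":0,"ty":0,"tz":0,"rx":0,"ry":0,"rz":0},{"tx":0,"ty":0,"tz":0,"rx":0,"ry":0,"rz":0},{"tx":0,"ty":0,"tz":0,"rx":0,"ry":0,"rz":0},{"tx":0,"ty":0,"tz":0,"rx":0,"ry":0,"rz":0},{"tx":0,"ty":0,"tz":0,"rx":0,"ry":0,"rz":0}]'
```

```text
time: 3.25
tool_pos: [515.0, -318.4, 164.0]
orientation: [-179.8, -0.2, 103.7]
contact_force: [0.2, 0.1, 0.3]
finger_gap: 1.001
time: 3.75
tool_pos: [516.4, -319.2, 167.3]
orientation: [179.9, 0.1, 103.8]
contact_force: [-0.2, -0.2, -3.0]
finger_gap: 0.181
time: 4.25
tool_pos: [516.4, -319.2, 167.2]
orientation: [179.9, 0.1, 103.8]
contact_force: [0.7, 0.8, 4.7]
finger_gap: 0.184
```

```bash

python3 -m inch '[{"tx":0,"ty":0,"tz":-0.5,"rx":0,"ry":0,"rz":0},{"tx":0,"ty":0,"tz":-1,"rx":0,"ry":0,"rz":0},{"tx":0,"ty":0,"tz":-1,"rx":0,"ry":0,"rz":0},{"tx":0,"ty":0,"tz":-1,"rx":0,"ry":0,"rz":0},{"tx":0,"ty":0,"tz":-0.5,"rx":0,"ry":0,"rz":0}]'
python3 - <<'E'
from h import *
for c in('side','scene'):d=cam(c);save(cv2.resize(d['image'][60:260,160:360],None,fx=3,fy=3),c+'2.png')
E
```

```text
time: 4.75
tool_pos: [516.4, -319.3, 207.9]
orientation: [179.9, 0.1, 103.8]
contact_force: [0.1, -0.4, -4.0]
finger_gap: 0.18
```

View pics/scene2.png

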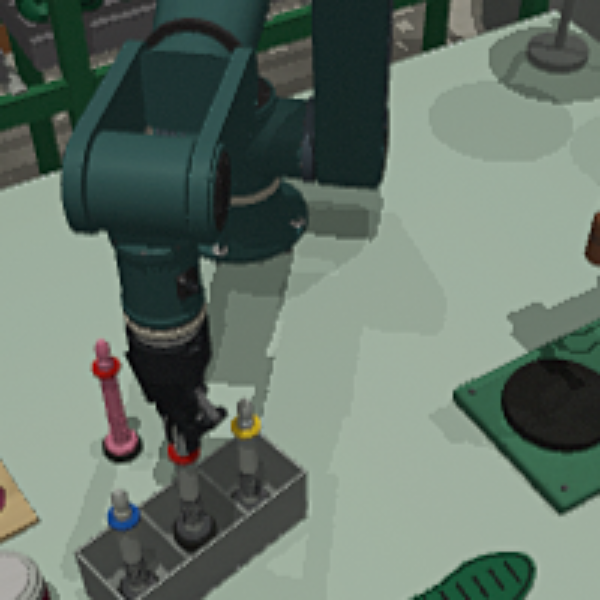

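View pics/side2.png

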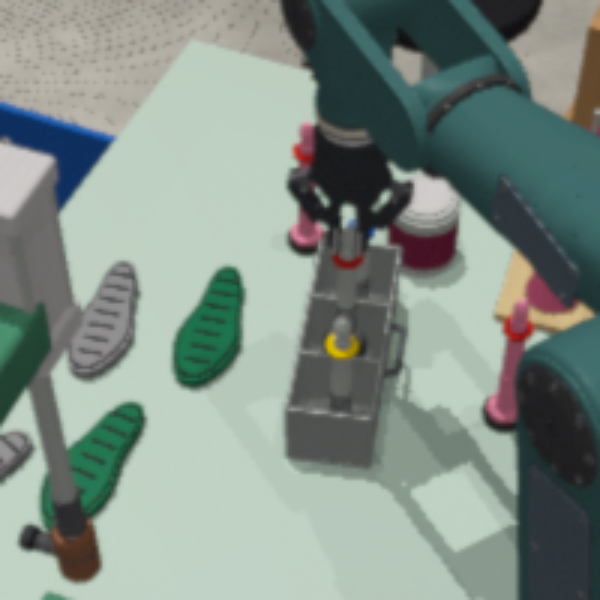

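```bash

python3 -m inch '[{"tx":0,"ty":0,"tz":-1.2,"rx":0,"ry":0,"rz":0},{"tx":0,"ty":0,"tz":-1.8,"rx":0,"ry":0,"rz":0},{"tx":0,"ty":0,"tz":-1.8,"rx":0,"ry":0,"rz":0},{"tx":0,"ty":0,"tz":-1.4,"rx":0,"ry":0,"rz":0},{"tx":0,"ty":0,"tz":-0.8,"rx":0,"ry":0,"rz":0}]'
python3 plan.py 428 -285 278 180 0 103.8 5
python3 -c "
from plan import *
plan((430,-80,200),(180,0,169.5),15,((428,-285,278),(180,0,103.8)))"
```

```text
time: 5.35
tool_pos: [516.4, -319.2, 278.4]
orientation: [179.9, 0.1, 103.8]
contact_force: [1.1, -0.2, -4.4]
finger_gap: 0.183
from [ 516.4 -319.2  278.4] [1.799e+02 1.000e-01 1.038e+02] dist/row 18.9 rot/row 0.03
[{"tx": 1.08, "ty": -1.55, "rx": 0.02, "ry": 0.02, "rz": -0.01}, {"tx": 1.09, "ty": -1.55, "tz": 0.0, "rx": 0.02, "ry": 0.02, "rz": -0.01}, {"tx": 1.09, "ty": -1.55, "tz": 0.01, "rx": 0.02, "ry": 0.02, "rz": -0.01}, {"tx": 1.09, "ty": -1.55, "tz": 0.01, "rx": 0.02, "ry": 0.02, "rz": -0.01}, {"tx": 1.09, "ty": -1.55, "tz": 0.01, "rx": 0.02, "ry": 0.02, "rz": -0.01}]
from [ 428 -285  278] [1.799e+02 1.000e-01 1.038e+02] dist/row 14.6 rot/row 4.38
[{"tx": 1.32, "ty": 0.34, "tz": 0.52, "rz": -4.38}, {"tx": 1.29, "ty": 0.44, "tz": 0.52, "rz": -4.38}, {"tx": 1.26, "ty": 0.54, "tz": 0.52, "rz": -4.38}, {"tx": 1.21, "ty": 0.63, "tz": 0.52, "rz": -4.38}, {"tx": 1.16, "ty": 0.72, "tz": 0.52, "rz": -4.38}]
[{"tx": 1.1, "ty": 0.81, "tz": 0.52, "rz": -4.38}, {"tx": 1.04, "ty": 0.89, "tz": 0.52, "rz": -4.38}, {"tx": 0.97, "ty": 0.97, "tz": 0.52, "rz": -4.38}, {"tx": 0.89, "ty": 1.04, "tz": 0.52, "rz": -4.38}, {"tx": 0.81, "ty": 1.1, "tz": 0.52, "rz": -4.38}]
[{"tx": 0.72, "ty": 1.16, "tz": 0.52, "rz": -4.38}, {"tx": 0.63, "ty": 1.21, "tz": 0.52, "rz": -4.38}, {"tx": 0.54, "ty": 1.26, "tz": 0.52, "rz": -4.38}, {"tx": 0.44, "ty": 1.29, "tz": 0.52, "rz": -4.38}, {"tx": 0.34, "ty": 1.32, "tz": 0.52, "rz": -4.38}]
```

```bash

python3 -m inch '[{"tx":0.8,"ty":-1.1,"tz":0,"rx":0,"ry":0,"rz":0},{"tx":1.2,"ty":-1.75,"tz":0,"rx":0,"ry":0,"rz":0},{"tx":1.2,"ty":-1.75,"tz":0,"rx":0,"ry":0,"rz":0},{"tx":1.2,"ty":-1.75,"tz":0,"rx":0,"ry":0,"rz":0},{"tx":1.1,"ty":-1.4,"tz":0,"rx":0,"ry":0,"rz":0}]'
python3 -m inch '[{"tx":1.3,"ty":0.3,"tz":0,"rx":0,"ry":0,"rz":-4.4},{"tx":1.3,"ty":0.4,"tz":0,"rx":0,"ry":0,"rz":-4.4},{"tx":1.25,"ty":0.5,"tz":0,"rx":0,"ry":0,"rz":-4.4},{"tx":1.2,"ty":0.6,"tz":0,"rx":0,"ry":0,"rz":-4.4},{"tx":1.15,"ty":0.7,"tz":0,"rx":0,"ry":0,"rz":-4.4}]'
python3 -m inch '[{"tx":1.1,"ty":0.8,"tz":0,"rx":0,"ry":0,"rz":-4.4},{"tx":1.05,"ty":0.9,"tz":0,"rx":0,"ry":0,"rz":-4.4},{"tx":0.95,"ty":0.95,"tz":0,"rx":0,"ry":0,"rz":-4.4},{"tx":0.9,"ty":1.05,"tz":0.6,"rx":0,"ry":0,"rz":-4.4},{"tx":0.8,"ty":1.1,"tz":1.2,"rx":0,"ry":0,"rz":-4.4}]'
python3 -m inch '[{"tx":0.7,"ty":1.15,"tz":1.2,"rx":0,"ry":0,"rz":-4.4},{"tx":0.65,"ty":1.2,"tz":1.2,"rx":0,"ry":0,"rz":-4.4},{"tx":0.55,"ty":1.25,"tz":1.2,"rx":0,"ry":0,"rz":-4.4},{"tx":0.45,"ty":1.3,"tz":1.2,"rx":0,"ry":0,"rz":-4.4},{"tx":0.3,"ty":0.8,"tz":1.2,"rx":0,"ry":0,"rz":-3.8}]'
python3 - <<'E'
from h import *
d=cam('scene');save(cv2.resize(d['image'][60:260,160:360],None,fx=3,fy=3),'scene3.png')
E
```

```text
time: 5.85
tool_pos: [426.5, -283.5, 276.0]
orientation: [-179.9, -0.0, 103.8]
contact_force: [-0.4, -0.5, -3.7]
finger_gap: 0.181
time: 6.35
tool_pos: [426.6, -216.0, 276.1]
orientation: [-180.0, -0.0, 125.9]
contact_force: [0.1, 0.1, -4.3]
finger_gap: 0.185
time: 6.85
tool_pos: [427.7, -148.0, 259.2]
orientation: [180.0, 0.1, 147.9]
contact_force: [1.2, -0.3, -4.2]
finger_gap: 0.184
time: 7.35
tool_pos: [426.2, -84.3, 197.7]
orientation: [180.0, -0.0, 169.4]
contact_force: [0.1, 0.1, -3.8]
finger_gap: 0.182
```

View pics/scene3.png

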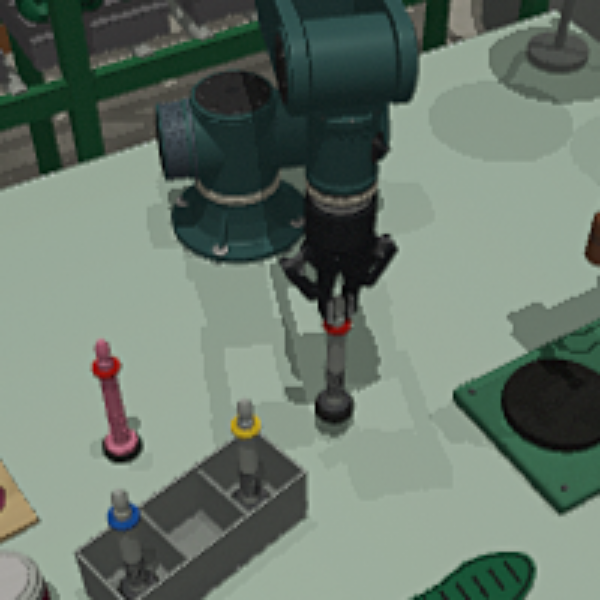

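The foot hangs upright in the hand over clear bench, with its pad at about (333,405) in the crop. Next I lower it.

```bash

python3 -m inch '[{"tx":0,"ty":0,"tz":0.8,"rx":0,"ry":0,"rz":0},{"tx":0,"ty":0,"tz":1.0,"rx":0,"ry":0,"rz":0},{"tx":0,"ty":0,"tz":0.8,"rx":0,"ry":0,"rz":0},{"tx":0,"ty":0,"tz":0.4,"rx":0,"ry":0,"rz":0},{"tx":0,"ty":0,"tz":0.2,"rx":0,"ry":0,"rz":0}]'
python3 -m inch '[{"tx":0,"ty":0,"tz":0.1,"rx":0,"ry":0,"rz":0},{"tx":0,"ty":0,"tz":0.05,"rx":0,"ry":0,"rz":0},{"tx":0,"ty":0,"tz":0.05,"rx":0,"ry":0,"rz":0},{"tx":0,"ty":0,"tz":0.0,"rx":0,"ry":0,"rz":0},{"tx":0,"ty":0,"tz":0,"rx":0,"ry":0,"rz":0}]'
```

```text
time: 7.9
tool_pos: [426.3, -85.7, 165.7]
orientation: [-180.0, -0.1, 169.1]
contact_force: [0.2, 0.4, -4.9]
finger_gap: 0.183
time: 8.4
tool_pos: [426.7, -85.4, 164.5]
orientation: [-180.0, 0.0, 169.2]
contact_force: [1.1, -0.8, -3.8]
finger_gap: 0.181
```

```bash

python3 -m inch '[{"tx":0,"ty":0,"tz":0.05,"rx":0,"ry":0,"rz":0},{"tx":0,"ty":0,"tz":0.05,"rx":0,"ry":0,"rz":0},{"tx":0,"ty":0,"tz":0.0,"rx":0,"ry":0,"rz":0},{"tx":0,"ty":0,"tz":0.0,"rx":0,"ry":0,"rz":0},{"tx":0,"ty":0,"tz":0,"rx":0,"ry":0,"rz":0}]'
python3 -m inch '[{"tx":0,"ty":0,"tz":0.05,"rx":0,"ry":0,"rz":0},{"tx":0,"ty":0,"tz":0.05,"rx":0,"ry":0,"rz":0},{"tx":0,"ty":0,"tz":0.0,"rx":0,"ry":0,"rz":0},{"tx":0,"ty":0,"tz":0.0,"rx":0,"ry":0,"rz":0},{"tx":0,"ty":0,"tz":0,"rx":0,"ry":0,"rz":0}]'
```

```text
time: 8.9
tool_pos: [426.6, -85.4, 163.3]
orientation: [-180.0, 0.0, 169.2]
contact_force: [0.4, -0.0, -3.7]
finger_gap: 0.181
time: 9.4
tool_pos: [427.0, -85.5, 163.2]
orientation: [-180.0, 0.1, 169.2]
contact_force: [-0.3, 0.5, 3.6]
finger_gap: 0.185
```

```bash

python3 -m inch '[{"tx":0,"ty":0,"tz":0,"rx":0,"ry":0,"rz":0},{"tx":0,"ty":0,"tz":0,"rx":0,"ry":0,"rz":0},{"tx":0,"ty":0,"tz":0.0,"rx":0,"ry":0,"rz":0},{"tx":0,"ty":0,"tz":0.0,"rx":0,"ry":0,"rz":0},{"tx":0,"ty":0,"tz":0,"rx":0,"ry":0,"rz":0}]' 100 60
python3 -m inch '[{"tx":0,"ty":0,"tz":-1.5,"rx":0,"ry":0,"rz":0},{"tx":0,"ty":0,"tz":-2.5,"rx":0,"ry":0,"rz":0},{"tx":0,"ty":0,"tz":-2.5,"rx":0,"ry":0,"rz":0},{"tx":0,"ty":0,"tz":-1.5,"rx":0,"ry":0,"rz":0},{"tx":0,"ty":0,"tz":0,"rx":0,"ry":0,"rz":0}]'
python3 - <<'E'
from h import *
S=cam('scene');D=cam('side')
save(np.hstack([cv2.resize(S['image'][120:220,230:330],(400,400)),cv2.resize(D['image'][150:250,200:300],(400,400))]),'stand.png')
def col(d,box):
    x0,y0,x1,y1=box; h=cv2.cvtColor(d['image'],cv2.COLOR_RGB2HSV)[y0:y1,x0:x1]
    m=cv2.inRange(h,(0,150,50),(8,255,255))|cv2.inRange(h,(172,150,50),(180,255,255))
    ys,xs=np.nonzero(m); return (xs.min()+xs.max())/2+x0,(ys.min()+ys.max())/2+y0,len(xs)
uS=proj(S,(427,-85.5,152)).astype(int);uD=proj(D,(427,-85.5,152)).astype(int);print(uS,uD)
p=col(S,(*(uS-12),*(uS+12)));q=col(D,(*(uD-12),*(uD+12)));print(p,q,tri(S,p[:2],D,q[:2]))
E
```

```text
time: 9.9
tool_pos: [426.6, -85.4, 162.2]
orientation: [-180.0, -0.0, 169.2]
contact_force: [-0.2, -0.0, 0.2]
finger_gap: 0.992
time: 10.4
tool_pos: [427.8, -85.8, 244.9]
orientation: [-180.0, 0.3, 169.2]
contact_force: [0.4, 0.4, 0.2]
finger_gap: 1.001
[271 175] [273 218]
(np.float64(271.5), np.float64(175.0), 33) (np.float64(273.0), np.float64(218.5), 37) (array([427.04525932, -84.1386025 , 151.84202507]), np.float64(0.531647316184266))
```

View pics/stand.png

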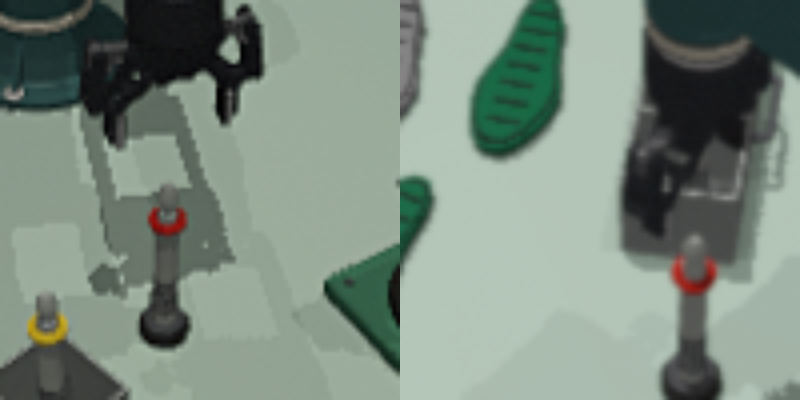

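```bash
python3 -c "
from plan import *
R=Ro.from_euler('xyz',(180,0,169.2),degrees=True)*Ro.from_euler('y',-45,degrees=True)
M=R.as_matrix();print(M.round(3));e=R.as_euler('xyz',degrees=True);print(e)
G=np.array([427,-85,52.]);T=G+19*M[:,2];P=T-120*M[:,2];print(T,P)
plan(P,e,10)
print(M.T@np.array([0,0,1]))"
```

```text
[[-0.695  0.187  0.695]
 [ 0.132  0.982 -0.132]
 [-0.707  0.    -0.707]]
[180.   45.  169.2]
[440.19705755 -87.51747337  38.56497116] [356.84722042 -71.61764158 123.4177849 ]
from [426.4 -85.4 241.7] [-180.    -0.   169.2] dist/row 13.8 rot/row 4.5
[{"tx": 0.71, "ty": 0.0, "tz": 1.18, "ry": -4.5}, {"tx": 0.8, "ty": 0.0, "tz": 1.12, "ry": -4.5}, {"tx": 0.89, "ty": 0.0, "tz": 1.06, "ry": -4.5}, {"tx": 0.97, "ty": 0.0, "tz": 0.98, "ry": -4.5}, {"tx": 1.04, "ty": 0.0, "tz": 0.91, "ry": -4.5}]
[{"tx": 1.11, "ty": 0.0, "tz": 0.82, "ry": -4.5}, {"tx": 1.17, "ty": 0.0, "tz": 0.73, "ry": -4.5}, {"tx": 1.22, "ty": 0.0, "tz": 0.64, "ry": -4.5}, {"tx": 1.27, "ty": 0.0, "tz": 0.54, "ry": -4.5}, {"tx": 1.31, "ty": 0.0, "tz": 0.44, "ry": -4.5}]
[-7.07106781e-01  1.24900090e-16 -7.07106781e-01]
```

```bash

python3 -m inch '[{"tx":0.8,"ty":0,"tz":1.0,"rx":0,"ry":-4.5,"rz":0},{"tx":0.9,"ty":0,"tz":1.1,"rx":0,"ry":-4.5,"rz":0},{"tx":0.9,"ty":0,"tz":1.05,"rx":0,"ry":-4.5,"rz":0},{"tx":1.0,"ty":0,"tz":1.0,"rx":0,"ry":-4.5,"rz":0},{"tx":1.05,"ty":0,"tz":0.9,"rx":0,"ry":-4.5,"rz":0}]'
python3 -m inch '[{"tx":1.1,"ty":0,"tz":0.8,"rx":0,"ry":-4.5,"rz":0},{"tx":1.15,"ty":0,"tz":0.75,"rx":0,"ry":-4.5,"rz":0},{"tx":1.2,"ty":0,"tz":0.65,"rx":0,"ry":-4.5,"rz":0},{"tx":1.25,"ty":0,"tz":0.55,"rx":0,"ry":-4.5,"rz":0},{"tx":1.2,"ty":0,"tz":0.4,"rx":0,"ry":-4.5,"rz":0}]'
python3 -c "
from plan import *
plan((440.2,-87.5,38.6),(180,45,169.2),10)
d=cam('scene');save(cv2.resize(d['image'][100:230,200:330],None,fx=4,fy=4),'pre2.png')"
```

```text
time: 11.0
tool_pos: [388.2, -77.8, 182.3]
orientation: [180.0, 22.5, 169.2]
contact_force: [0.5, -0.7, -0.9]
finger_gap: 1.001
time: 11.5
tool_pos: [407.9, -83.0, 113.7]
orientation: [179.9, 43.2, 169.1]
contact_force: [1.4, 0.9, 0.7]
finger_gap: 0.998
from [407.9 -83.  113.7] [179.9  43.2 169.1] dist/row 8.2 rot/row 0.18
[{"tx": 0.28, "ty": 0.02, "tz": 0.77, "rx": 0.0, "ry": -0.18, "rz": -0.01}, {"tx": 0.28, "ty": 0.02, "tz": 0.77, "rx": 0.0, "ry": -0.18, "rz": -0.01}, {"tx": 0.28, "ty": 0.02, "tz": 0.77, "rx": 0.0, "ry": -0.18, "rz": -0.01}, {"tx": 0.28, "ty": 0.02, "tz": 0.77, "rx": 0.0, "ry": -0.18, "rz": -0.01}, {"tx": 0.29, "ty": 0.02, "tz": 0.77, "rx": 0.0, "ry": -0.18, "rz": -0.01}]
[{"tx": 0.29, "ty": 0.02, "tz": 0.77, "rx": 0.0, "ry": -0.18, "rz": -0.01}, {"tx": 0.29, "ty": 0.02, "tz": 0.77, "rx": 0.0, "ry": -0.18, "rz": -0.01}, {"tx": 0.29, "ty": 0.02, "tz": 0.76, "rx": 0.0, "ry": -0.18, "rz": -0.01}, {"tx": 0.3, "ty": 0.02, "tz": 0.76, "rx": 0.0, "ry": -0.18, "rz": -0.01}, {"tx": 0.3, "ty": 0.02, "tz": 0.76, "rx": 0.0, "ry": -0.18, "rz": -0.01}]
```

View pics/pre2.png

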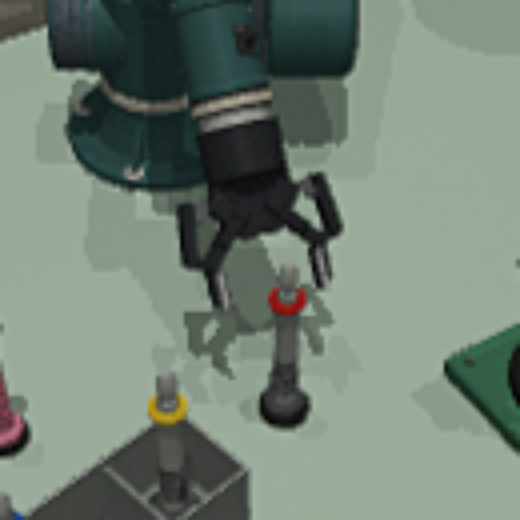

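```bash
python3 -c "
from h import *
s=bot.sense();print(s['joint_pos'].round(1),s['tool_pos'].round(1),s['orientation'].round(1))"
```

```text
[ -29.4  -43.2  137.1   17.6   46.3 -116.1] [405.  -81.5 106.8] [179.7  42.7 169. ]
```

```bash

python3 -m inch '[{"tx":0.1,"ty":0,"tz":0.6,"rx":0,"ry":0,"rz":0},{"tx":0.1,"ty":0,"tz":0.8,"rx":0,"ry":0,"rz":0},{"tx":0.1,"ty":0,"tz":0.8,"rx":0,"ry":0,"rz":0},{"tx":0.1,"ty":0,"tz":0.6,"rx":0,"ry":0,"rz":0},{"tx":0,"ty":0,"tz":0,"rx":0,"ry":0,"rz":0}]'
python3 -c "
from plan import *
s=bot.sense();print(s['joint_pos'].round(1))
plan((440.2,-87.5,38.6),(180,45,169.2),5)"
```

```text
time: 12.05
tool_pos: [424.8, -86.1, 93.3]
orientation: [179.9, 43.2, 169.2]
contact_force: [0.1, 0.1, 0.7]
finger_gap: 0.996
[ -27.8  -37.6  136.7   18.    40.5 -116.5]
from [424.8 -86.1  93.3] [179.9  43.2 169.2] dist/row 11.4 rot/row 0.37
[{"tx": 0.52, "ty": 0.03, "tz": 1.01, "rx": 0.02, "ry": -0.37}, {"tx": 0.53, "ty": 0.03, "tz": 1.01, "rx": 0.02, "ry": -0.37}, {"tx": 0.54, "ty": 0.03, "tz": 1.0, "rx": 0.02, "ry": -0.37}, {"tx": 0.54, "ty": 0.03, "tz": 1.0, "rx": 0.02, "ry": -0.37}, {"tx": 0.55, "ty": 0.03, "tz": 0.99, "rx": 0.02, "ry": -0.37}]
```

```bash

python3 -m inch '[{"tx":0.5,"ty":0,"tz":0.6,"rx":0,"ry":0,"rz":0},{"tx":0.6,"ty":0,"tz":0.8,"rx":0,"ry":0,"rz":0},{"tx":0.6,"ty":0,"tz":0.8,"rx":0,"ry":0,"rz":0},{"tx":0.5,"ty":0,"tz":0.6,"rx":0,"ry":0,"rz":0},{"tx":0,"ty":0,"tz":0,"rx":0,"ry":0,"rz":0}]'
python3 -c "
from plan import *
s=bot.sense();print(s['joint_pos'].round(1))
plan((440.2,-87.5,38.6),(180,43.2,169.2),5)"
```

```text
time: 12.55
tool_pos: [426.8, -86.4, 56.4]
orientation: [179.9, 43.1, 169.1]
contact_force: [0.7, 1.1, 0.6]
finger_gap: 0.998
[ -27.6  -33.4  139.3   20.8   34.  -119.9]
from [426.8 -86.4  56.4] [179.9  43.1 169.1] dist/row 4.5 rot/row 0.03
[{"tx": 0.05, "ty": 0.03, "tz": 0.44, "rx": 0.02, "ry": -0.02, "rz": -0.01}, {"tx": 0.05, "ty": 0.03, "tz": 0.44, "rx": 0.02, "ry": -0.02, "rz": -0.01}, {"tx": 0.05, "ty": 0.03, "tz": 0.44, "rx": 0.02, "ry": -0.02, "rz": -0.01}, {"tx": 0.05, "ty": 0.03, "tz": 0.44, "rx": 0.02, "ry": -0.02, "rz": -0.01}, {"tx": 0.05, "ty": 0.03, "tz": 0.44, "rx": 0.02, "ry": -0.02, "rz": -0.01}]
```

```bash

python3 -m inch '[{"tx":0.05,"ty":0,"tz":0.5,"rx":0,"ry":0,"rz":0},{"tx":0.05,"ty":0,"tz":0.6,"rx":0,"ry":0,"rz":0},{"tx":0.05,"ty":0,"tz":0.6,"rx":0,"ry":0,"rz":0},{"tx":0.05,"ty":0,"tz":0.5,"rx":0,"ry":0,"rz":0},{"tx":0,"ty":0,"tz":0,"rx":0,"ry":0,"rz":0}]'
python3 -c "
from plan import *
s=bot.sense();print(s['joint_pos'].round(1),s['tool_pos'].round(1))
for c in('scene','side'):
  d=cam(c);u=proj(d,(427,-85,80)).astype(int);save(cv2.resize(d['image'][u[1]-50:u[1]+50,u[0]-50:u[0]+50],None,fx=4,fy=4),'g2%s.png'%c)
a=cv2.imread('pics/g2scene.png');b=cv2.imread('pics/g2side.png');cv2.imwrite('pics/g2.png',np.hstack([a,b]))
w=cam('wrist');save(w['image'],'g2w.png')
"
```

```text
time: 13.05
tool_pos: [441.0, -89.2, 39.7]
orientation: [179.9, 43.1, 169.1]
contact_force: [0.2, -0.7, 0.1]
finger_gap: 1.0
[ -26.5  -27.9  138.8   22.7   28.9 -121.7] [441.  -89.2  39.7]
```

View pics/g2.png

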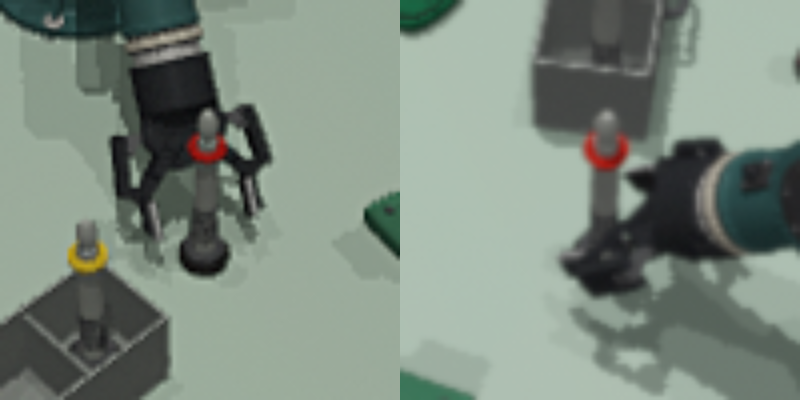

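View pics/g2w.png

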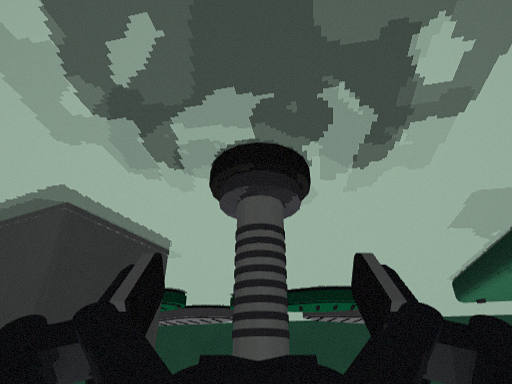

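```bash

python3 -m inch '[{"tx":0,"ty":0,"tz":0,"rx":0,"ry":0,"rz":0},{"tx":0,"ty":0,"tz":0,"rx":0,"ry":0,"rz":0},{"tx":0,"ty":0,"tz":0,"rx":0,"ry":0,"rz":0},{"tx":0,"ty":0,"tz":0,"rx":0,"ry":0,"rz":0},{"tx":0,"ty":0,"tz":0,"rx":0,"ry":0,"rz":0}]' 5 90
python3 -m inch '[{"tx":0,"ty":0,"tz":0,"rx":0,"ry":0,"rz":0},{"tx":-0.3,"ty":0,"tz":-0.3,"rx":0,"ry":0,"rz":0},{"tx":-0.6,"ty":0,"tz":-0.6,"rx":0,"ry":0,"rz":0},{"tx":-0.6,"ty":0,"tz":-0.6,"rx":0,"ry":0,"rz":0},{"tx":-0.3,"ty":0,"tz":-0.3,"rx":0,"ry":0,"rz":0}]'
python3 -c "
from plan import *
s=bot.sense();print(s['joint_pos'].round(1),s['tool_pos'].round(1))
for c in('scene','side'):
  d=cam(c);u=proj(d,(427,-85,80)).astype(int);save(cv2.resize(d['image'][u[1]-50:u[1]+50,u[0]-50:u[0]+50],None,fx=4,fy=4),'g2%s.png'%c)
a=cv2.imread('pics/g2scene.png');b=cv2.imread('pics/g2side.png');cv2.imwrite('pics/g3.png',np.hstack([a,b]))
"
```

```text
time: 13.7
tool_pos: [441.3, -89.2, 41.1]
orientation: [179.9, 43.3, 169.1]
contact_force: [-1.9, 2.1, 3.1]
finger_gap: 0.233
time: 14.2
tool_pos: [442.1, -89.8, 67.3]
orientation: [180.0, 43.3, 169.2]
contact_force: [1.3, -0.9, -4.0]
finger_gap: 0.24
[ -26.5  -31.1  137.    19.7   33.5 -118.2] [442.1 -89.8  67.3]
```

View pics/g3.png

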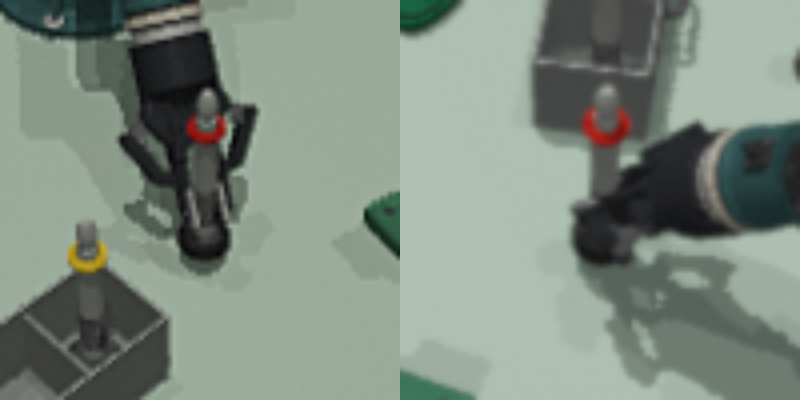

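```bash

python3 -m inch '[{"tx":-0.3,"ty":0,"tz":-0.3,"rx":0,"ry":0,"rz":0},{"tx":-0.6,"ty":0,"tz":-0.6,"rx":0,"ry":0,"rz":0},{"tx":-0.7,"ty":0,"tz":-0.7,"rx":0,"ry":0,"rz":0},{"tx":-0.6,"ty":0,"tz":-0.6,"rx":0,"ry":0,"rz":0},{"tx":-0.3,"ty":0,"tz":-0.3,"rx":0,"ry":0,"rz":0}]'
python3 -c "
from plan import *
plan((571.4,171.7,103),(180,43.3,197),15)"
```

```text
time: 14.8
tool_pos: [443.7, -90.2, 103.8]
orientation: [-180.0, 43.4, 169.2]
contact_force: [1.0, 0.8, -3.3]
finger_gap: 0.233
from [443.7 -90.2 103.8] [-180.    43.4  169.2] dist/row 19.4 rot/row 1.85
[{"tx": -0.37, "ty": 1.87, "tz": 0.35, "rx": -1.27, "ry": 0.01, "rz": -1.35}, {"tx": -0.41, "ty": 1.86, "tz": 0.4, "rx": -1.27, "ry": 0.01, "rz": -1.35}, {"tx": -0.45, "ty": 1.84, "tz": 0.44, "rx": -1.27, "ry": 0.01, "rz": -1.35}, {"tx": -0.5, "ty": 1.82, "tz": 0.48, "rx": -1.27, "ry": 0.01, "rz": -1.35}, {"tx": -0.54, "ty": 1.79, "tz": 0.52, "rx": -1.27, "ry": 0.01, "rz": -1.35}]
[{"tx": -0.58, "ty": 1.77, "tz": 0.56, "rx": -1.27, "ry": 0.01, "rz": -1.35}, {"tx": -0.62, "ty": 1.74, "tz": 0.59, "rx": -1.27, "ry": 0.01, "rz": -1.35}, {"tx": -0.66, "ty": 1.71, "tz": 0.63, "rx": -1.27, "ry": 0.01, "rz": -1.35}, {"tx": -0.7, "ty": 1.68, "tz": 0.67, "rx": -1.27, "ry": 0.01, "rz": -1.35}, {"tx": -0.74, "ty": 1.65, "tz": 0.71, "rx": -1.27, "ry": 0.01, "rz": -1.35}]
[{"tx": -0.78, "ty": 1.62, "tz": 0.74, "rx": -1.27, "ry": 0.01, "rz": -1.35}, {"tx": -0.82, "ty": 1.58, "tz": 0.78, "rx": -1.27, "ry": 0.01, "rz": -1.35}, {"tx": -0.86, "ty": 1.54, "tz": 0.81, "rx": -1.27, "ry": 0.01, "rz": -1.35}, {"tx": -0.89, "ty": 1.5, "tz": 0.85, "rx": -1.27, "ry": 0.01, "rz": -1.35}, {"tx": -0.93, "ty": 1.46, "tz": 0.88, "rx": -1.27, "ry": 0.01, "rz": -1.35}]
```

```bash

python3 -m inch '[{"tx":-0.37,"ty":1.87,"tz":0.35,"rx":-1.27,"ry":0,"rz":-1.35},{"tx":-0.41,"ty":1.86,"tz":0.4,"rx":-1.27,"ry":0,"rz":-1.35},{"tx":-0.45,"ty":1.84,"tz":0.44,"rx":-1.27,"ry":0,"rz":-1.35},{"tx":-0.5,"ty":1.82,"tz":0.48,"rx":-1.27,"ry":0,"rz":-1.35},{"tx":-0.54,"ty":1.79,"tz":0.52,"rx":-1.27,"ry":0,"rz":-1.35}]'
python3 -m inch '[{"tx":-0.58,"ty":1.77,"tz":0.56,"rx":-1.27,"ry":0,"rz":-1.35},{"tx":-0.62,"ty":1.74,"tz":0.59,"rx":-1.27,"ry":0,"rz":-1.35},{"tx":-0.66,"ty":1.71,"tz":0.63,"rx":-1.27,"ry":0,"rz":-1.35},{"tx":-0.7,"ty":1.68,"tz":0.67,"rx":-1.27,"ry":0,"rz":-1.35},{"tx":-0.74,"ty":1.65,"tz":0.71,"rx":-1.27,"ry":0,"rz":-1.35}]'
python3 -c "
from plan import *
s=bot.sense();print(s['joint_pos'].round(1),s['tool_pos'].round(1))
plan((571.4,171.7,103),(180,43.3,197),5)"
```

```text
time: 15.3
tool_pos: [485.8, -1.6, 101.4]
orientation: [179.9, 43.3, 178.5]
contact_force: [-0.1, 0.6, -3.5]
finger_gap: 0.236
time: 15.8
tool_pos: [528.3, 85.7, 101.0]
orientation: [179.9, 43.3, -172.2]
contact_force: [-1.3, 0.5, -5.2]
finger_gap: 0.234
[  -0.3  -18.4  125.2   11.    30.7 -105.4] [528.3  85.7 101. ]
from [528.3  85.7 101. ] [ 179.9   43.3 -172.2] dist/row 19.2 rot/row 1.83
[{"tx": -0.82, "ty": 1.59, "tz": 0.72, "rx": -1.25, "ry": -0.01, "rz": -1.34}, {"tx": -0.86, "ty": 1.55, "tz": 0.75, "rx": -1.25, "ry": -0.01, "rz": -1.34}, {"tx": -0.89, "ty": 1.51, "tz": 0.78, "rx": -1.25, "ry": -0.01, "rz": -1.34}, {"tx": -0.93, "ty": 1.47, "tz": 0.82, "rx": -1.25, "ry": -0.01, "rz": -1.34}, {"tx": -0.96, "ty": 1.43, "tz": 0.85, "rx": -1.25, "ry": -0.01, "rz": -1.34}]
```

```bash

python3 -m inch '[{"tx":-0.8,"ty":1.6,"tz":0.7,"rx":-1.25,"ry":0,"rz":-1.34},{"tx":-0.85,"ty":1.55,"tz":0.75,"rx":-1.25,"ry":0,"rz":-1.34},{"tx":-0.9,"ty":1.5,"tz":0.8,"rx":-1.25,"ry":0,"rz":-1.34},{"tx":-0.9,"ty":1.45,"tz":0.8,"rx":-1.25,"ry":0,"rz":-1.34},{"tx":-0.6,"ty":0.9,"tz":0.55,"rx":-1.25,"ry":0,"rz":-1.34}]'
python3 -m inch '[{"tx":-0.3,"ty":0.4,"tz":0.25,"rx":0,"ry":0,"rz":0},{"tx":0,"ty":0,"tz":0,"rx":0,"ry":0,"rz":0},{"tx":0,"ty":0,"tz":0,"rx":0,"ry":0,"rz":0},{"tx":0,"ty":0,"tz":0,"rx":0,"ry":0,"rz":0},{"tx":0,"ty":0,"tz":0,"rx":0,"ry":0,"rz":0}]'
python3 -c "
from plan import *
s=bot.sense();print(s['joint_pos'].round(1),s['tool_pos'].round(1),s['orientation'].round(1))
for c in('scene','side'):
  d=cam(c);u=proj(d,(557,167,250)).astype(int);print(c,u);save(cv2.resize(d['image'][u[1]-35:u[1]+35,u[0]-35:u[0]+35],(400,400),interpolation=cv2.INTER_CUBIC),'p4%s.png'%c)
a=cv2.imread('pics/p4scene.png');b=cv2.imread('pics/p4side.png');cv2.imwrite('pics/p4.png',np.hstack([a,b]))
"
```

```text
time: 16.3
tool_pos: [568.2, 165.3, 102.7]
orientation: [180.0, 43.3, -163.0]
contact_force: [-0.2, -0.5, -4.9]
finger_gap: 0.237
time: 16.8
tool_pos: [570.0, 168.6, 102.6]
orientation: [-180.0, 43.3, -163.1]
contact_force: [0.5, -0.8, -4.0]
finger_gap: 0.233
[   7.5   -9.4  118.2   13.3   29.  -108.6] [570.  168.6 102.6] [-180.    43.3 -163.1]
scene [357 152]
side [188 254]
```

View pics/p4.png

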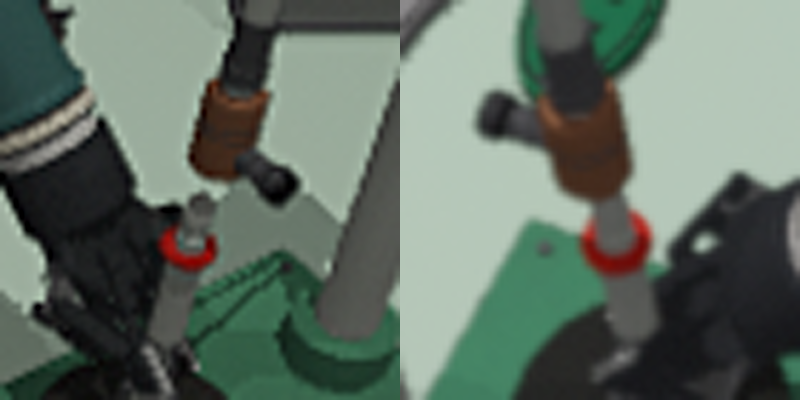

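```bash
cat > meas.py <<'E'
from h import *
from scipy.optimize import least_squares
def redc(d,X,r=14):
    u=proj(d,X).astype(int);x0,y0=u-r;im=cv2.resize(d['image'][y0:y0+2*r,x0:x0+2*r],None,fx=6,fy=6,interpolation=cv2.INTER_CUBIC)
    h=cv2.cvtColor(im,cv2.COLOR_RGB2HSV);m=cv2.inRange(h,(0,130,40),(8,255,255))|cv2.inRange(h,(172,130,40),(180,255,255))
    n,l,st,_=cv2.connectedComponentsWithStats(m);i=1+np.argmax(st[1:,4]);ys,xs=np.nonzero(l==i)
    H=cv2.convexHull(np.float32(np.stack([xs,ys],1)))[:,0]/6+np.array([x0,y0])-.5+1/12
    return H
def sil_res(d,x,y,z0,z1,r,pts):
    a=np.linspace(0,2*np.pi,60);P=[proj(d,[x+r*np.cos(t),y+r*np.sin(t),z]) for z in(z0,z1) for t in a]
    h=cv2.convexHull(np.float32(P));return [cv2.pointPolygonTest(h,(float(u),float(v)),True) for u,v in pts]
def collar(S,D,X):
    a=redc(S,X);b=redc(D,X)
    f=lambda q:np.r_[np.array(sil_res(S,q[0],q[1],q[2]-3,q[2]+3,17,a))/np.sqrt(len(a)),np.array(sil_res(D,q[0],q[1],q[2]-3,q[2]+3,17,b))/np.sqrt(len(b))]
    q=least_squares(f,X,diff_step=1e-3)
    s1=least_squares(lambda p:sil_res(S,p[0],p[1],X[2]-3,X[2]+3,17,a),X[:2],diff_step=1e-3).x
    s2=least_squares(lambda p:sil_res(D,p[0],p[1],X[2]-3,X[2]+3,17,b),X[:2],diff_step=1e-3).x
    return q.x,np.sqrt(2*q.cost/2),s1,s2
E
python3 - <<'E'
from meas import *
S=dict(np.load('last_scene.npz'));D=dict(np.load('last_side.npz'))
print(collar(S,D,np.array([556,164,213.5])))
o=[]
for d,X in((S,0),(D,0)):
    u=proj(d,(557,167,265)).astype(int);print(u-20);o.append(cv2.resize(d['image'][u[1]-20:u[1]+20,u[0]-20:u[0]+20],(400,400),interpolation=cv2.INTER_CUBIC))
save(np.hstack(o),'p4z.png')
E
```

```text
(array([556.17649209, 164.62909179, 215.6936752 ]), np.float64(0.5958725914334494), array([553.90181097, 166.08784764]), array([557.39347366, 163.81117586]))
[338 128]
[167 231]
```

View pics/p4z.png

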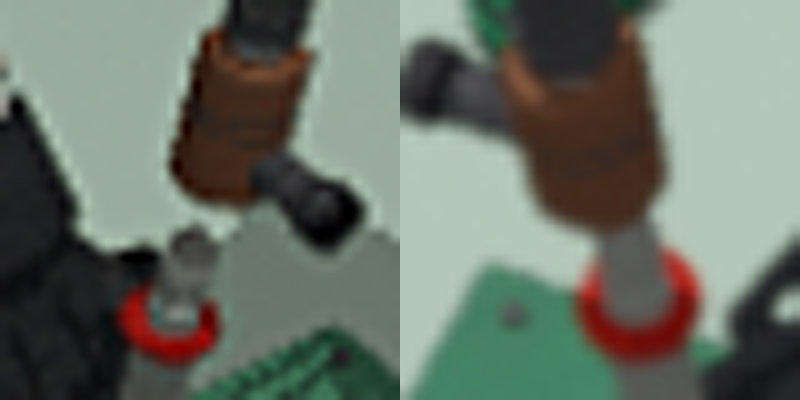

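```bash
python3 - <<'E'
from meas import *
S=dict(np.load('last_scene.npz'));D=dict(np.load('last_side.npz'))
N=[];b=[]
for d,ch,co in((S,(554.2,172.1),(553.9,166.1)),(D,(559.7,164.6),(557.4,163.8))):
    C=-np.array(d['R']).T@d['t']; print(C)
    v=C[:2]-[557,167];n=np.array([-v[1],v[0]])/np.hypot(*v);N.append(n);b.append(n@(np.array(ch)-co));print(n,b[-1])
print(np.linalg.solve(N,b))
E
```

```text
[1167.30804001 -544.82343955 1062.43052047]
[0.75916508 0.65089814] 4.133138345129536
[ 129.42993451  687.56247899 1339.02583264]
[-0.77275161 -0.63470855] -2.2850955492900824
[-53.75096493  69.0415155 ]
```

```bash
python3 -c "
from plan import *
s=bot.sense();R=Ro.from_euler('xyz',s['orientation'],degrees=True).as_matrix();print(R.T@np.array([0,0,1]),R.T@np.array([.14,.3,0]))"
python3 -m inch '[{"tx":-0.28,"ty":0.22,"tz":-0.13,"rx":0,"ry":0,"rz":0},{"tx":-0.34,"ty":0,"tz":-0.36,"rx":0,"ry":0,"rz":0},{"tx":-0.34,"ty":0,"tz":-0.36,"rx":0,"ry":0,"rz":0},{"tx":-0.34,"ty":0,"tz":-0.36,"rx":0,"ry":0,"rz":0},{"tx":0,"ty":0,"tz":0,"rx":0,"ry":0,"rz":0}]'
python3 - <<'E'
from meas import *
s=bot.sense();print(s['tool_pos'],s['orientation'])
S=cam('scene');D=cam('side')
z=s['tool_pos'][2]-41.1+152;print(z,collar(S,D,np.array([557,167,z])))
o=[]
for d in(S,D):
    u=proj(d,(557,167,270)).astype(int);o.append(cv2.resize(d['image'][u[1]-20:u[1]+20,u[0]-20:u[0]+20],(400,400),interpolation=cv2.INTER_CUBIC))
save(np.hstack(o),'p5z.png')
E
```

```text
[-6.85505074e-01  4.94283207e-06 -7.28067849e-01] [-0.16094151  0.24644494  0.15153456]
time: 17.4
tool_pos: [571.7, 171.5, 122.4]
orientation: [-180.0, 43.5, -163.1]
contact_force: [-0.4, 0.1, -4.5]
finger_gap: 0.234
[571.66097249 171.5360985  122.41320548] [-179.95750291   43.45142776 -163.06924176]
233.3132054765685 (array([556.99600947, 167.55965823, 235.15189411]), np.float64(0.6009657740311753), array([555.22962923, 169.00526903]), array([557.97568804, 166.77981502]))
```

View pics/p5z.png

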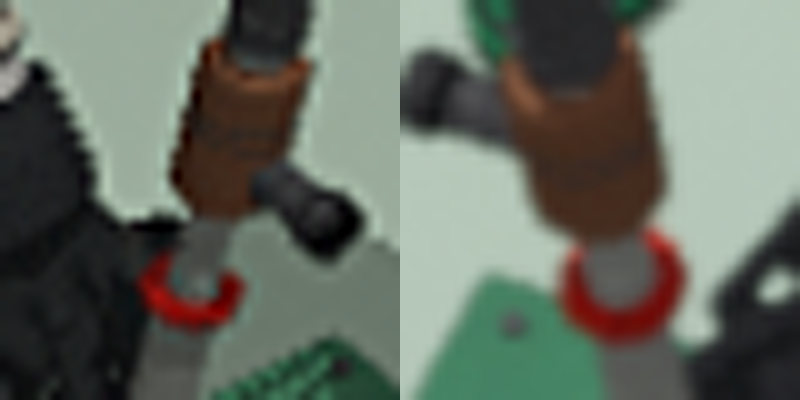

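```bash

python3 -m inch '[{"tx":-0.2,"ty":0,"tz":-0.22,"rx":0,"ry":0,"rz":0},{"tx":-0.2,"ty":0,"tz":-0.22,"rx":0,"ry":0,"rz":0},{"tx":-0.2,"ty":0,"tz":-0.22,"rx":0,"ry":0,"rz":0},{"tx":-0.2,"ty":0,"tz":-0.22,"rx":0,"ry":0,"rz":0},{"tx":0,"ty":0,"tz":0,"rx":0,"ry":0,"rz":0}]'
python3 -c "
from h import *
s=bot.sense();print(s['tool_pos'].round(1),s['orientation'].round(1),s['contact_force'].round(1),s['ft_torque'].round(2))"
```

```text
time: 18.0
tool_pos: [571.0, 171.4, 133.3]
orientation: [-180.0, 43.4, -163.1]
contact_force: [0.9, 0.6, -4.0]
finger_gap: 0.235
[571.  171.4 133.3] [-180.    43.4 -163.1] [ 0.9  0.6 -4. ] [-0.15  0.78  0.02]
```

```bash

python3 -m inch '[{"tx":-0.14,"ty":0,"tz":-0.15,"rx":0,"ry":0,"rz":0},{"tx":-0.14,"ty":0,"tz":-0.15,"rx":0,"ry":0,"rz":0},{"tx":-0.14,"ty":0,"tz":-0.15,"rx":0,"ry":0,"rz":0},{"tx":0,"ty":0,"tz":0,"rx":0,"ry":0,"rz":0},{"tx":0,"ty":0,"tz":0,"rx":0,"ry":0,"rz":0}]'
python3 -c "
from h import *
s=bot.sense();print(s['tool_pos'].round(1),s['orientation'].round(1),s['contact_force'].round(1),s['ft_torque'].round(2))"
```

```text
time: 18.5
tool_pos: [570.6, 171.4, 138.6]
orientation: [-180.0, 43.3, -163.1]
contact_force: [0.6, 0.7, -4.3]
finger_gap: 0.237
[570.6 171.4 138.6] [-180.    43.3 -163.1] [ 0.6  0.7 -4.3] [-0.19  0.67 -0.  ]
```

```bash

python3 -m inch '[{"tx":-0.19,"ty":0,"tz":-0.165,"rx":0,"ry":0,"rz":0},{"tx":-0.19,"ty":0,"tz":-0.165,"rx":0,"ry":0,"rz":0},{"tx":-0.19,"ty":0,"tz":-0.165,"rx":0,"ry":0,"rz":0},{"tx":0,"ty":0,"tz":0,"rx":0,"ry":0,"rz":0},{"tx":0,"ty":0,"tz":0,"rx":0,"ry":0,"rz":0}]'
python3 -c "
from h import *
s=bot.sense();print(s['tool_pos'].round(1),s['orientation'].round(1),s['contact_force'].round(1),s['ft_torque'].round(2))"
```

```text
time: 19.0
tool_pos: [570.3, 171.5, 144.2]
orientation: [180.0, 43.1, -163.1]
contact_force: [-0.1, 0.6, -9.8]
finger_gap: 0.237
[570.3 171.5 144.2] [ 180.    43.1 -163.1] [-0.1  0.6 -9.8] [-0.41  1.26  0.01]
```

```bash

python3 -m inch '[{"tx":-0.21,"ty":0,"tz":-0.215,"rx":0,"ry":0,"rz":0},{"tx":-0.21,"ty":0,"tz":-0.215,"rx":0,"ry":0,"rz":0},{"tx":-0.21,"ty":0,"tz":-0.215,"rx":0,"ry":0,"rz":0},{"tx":0,"ty":0,"tz":0,"rx":0,"ry":0,"rz":0},{"tx":0,"ty":0,"tz":0,"rx":0,"ry":0,"rz":0}]'
python3 -c "
from h import *
s=bot.sense();print(s['tool_pos'].round(1),s['orientation'].round(1),s['contact_force'].round(1),s['ft_torque'].round(2))"
```

```text
time: 19.5
tool_pos: [571.9, 171.8, 156.0]
orientation: [-180.0, 43.4, -163.1]
contact_force: [-2.5, 0.2, -14.5]
finger_gap: 0.234
[571.9 171.8 156. ] [-180.    43.4 -163.1] [ -2.5   0.2 -14.5] [-0.48  1.57  0.11]
```

```bash

python3 -m inch '[{"tx":-0.14,"ty":0,"tz":-0.145,"rx":0,"ry":0,"rz":0},{"tx":-0.14,"ty":0,"tz":-0.145,"rx":0,"ry":0,"rz":0},{"tx":-0.14,"ty":0,"tz":-0.145,"rx":0,"ry":0,"rz":0},{"tx":0,"ty":0,"tz":0,"rx":0,"ry":0,"rz":0},{"tx":0,"ty":0,"tz":0,"rx":0,"ry":0,"rz":0}]'
python3 - <<'E'
from meas import *
s=bot.sense();print(s['tool_pos'].round(1),s['orientation'].round(1),s['contact_force'].round(1),s['ft_torque'].round(2))
S=cam('scene');D=cam('side')
z=s['tool_pos'][2]-41.1+152;print(z,collar(S,D,np.array([557,167,z])))
o=[]
for d in(S,D):
    u=proj(d,(557,167,280)).astype(int);o.append(cv2.resize(d['image'][u[1]-20:u[1]+20,u[0]-20:u[0]+20],(400,400),interpolation=cv2.INTER_CUBIC))
save(np.hstack(o),'p6z.png')
E
```

```text
time: 20.0
tool_pos: [573.8, 172.0, 165.7]
orientation: [-179.9, 43.8, -163.1]
contact_force: [-4.0, 0.1, -3.4]
finger_gap: 0.235
[573.8 172.  165.7] [-179.9   43.8 -163.1] [-4.   0.1 -3.4] [-0.27  0.65  0.13]
276.6351984306203 (array([558.85330812, 166.83333273, 280.92856095]), np.float64(0.5102959367137028), array([554.823978 , 169.9856117]), array([561.58839637, 165.95279504]))
```

View pics/p6z.png

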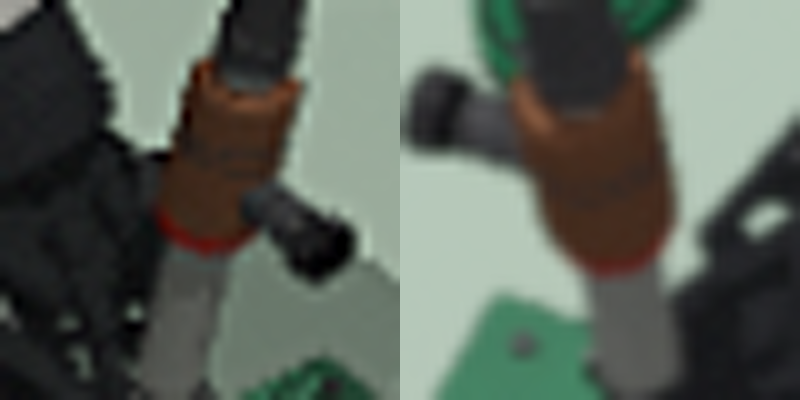

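```bash

python3 -m inch '[{"tx":0,"ty":0,"tz":-0.14,"rx":0,"ry":0,"rz":0},{"tx":0,"ty":0,"tz":-0.14,"rx":0,"ry":0,"rz":0},{"tx":0,"ty":0,"tz":0,"rx":0,"ry":0,"rz":0},{"tx":0,"ty":0,"tz":0,"rx":0,"ry":0,"rz":0},{"tx":0,"ty":0,"tz":0,"rx":0,"ry":0,"rz":0}]'
python3 -c "
from h import *
s=bot.sense();print(s['tool_pos'].round(1),s['orientation'].round(1),s['contact_force'].round(1),s['ft_torque'].round(2))"
```

```text
time: 20.6
tool_pos: [571.1, 171.2, 165.6]
orientation: [-180.0, 43.6, -163.1]
contact_force: [0.1, 1.5, 2.3]
finger_gap: 0.236
[571.1 171.2 165.6] [-180.    43.6 -163.1] [0.1 1.5 2.3] [-0.07  0.14  0.15]
```

```bash

python3 -m inch '[{"tx":-0.1,"ty":0,"tz":-0.105,"rx":0,"ry":0,"rz":0},{"tx":-0.1,"ty":0,"tz":-0.105,"rx":0,"ry":0,"rz":0},{"tx":0,"ty":0,"tz":0,"rx":0,"ry":0,"rz":0},{"tx":0,"ty":0,"tz":0,"rx":0,"ry":0,"rz":0},{"tx":0,"ty":0,"tz":0,"rx":0,"ry":0,"rz":0}]'
python3 -c "
from h import *
s=bot.sense();print(s['tool_pos'].round(1),s['orientation'].round(1),s['contact_force'].round(1),s['ft_torque'].round(2))"
```

```text
time: 21.1
tool_pos: [569.6, 171.0, 165.5]
orientation: [180.0, 43.2, -163.1]
contact_force: [3.7, 1.0, -3.6]
finger_gap: 0.236
[569.6 171.  165.5] [ 180.    43.2 -163.1] [ 3.7  1.  -3.6] [-0.14  0.42  0.02]
```

```bash

python3 -m inch '[{"tx":-0.15,"ty":0,"tz":-0.1,"rx":0,"ry":0,"rz":0},{"tx":-0.15,"ty":0,"tz":-0.1,"rx":0,"ry":0,"rz":0},{"tx":0,"ty":0,"tz":0,"rx":0,"ry":0,"rz":0},{"tx":0,"ty":0,"tz":0,"rx":0,"ry":0,"rz":0},{"tx":0,"ty":0,"tz":0,"rx":0,"ry":0,"rz":0}]'
python3 - <<'E'
from meas import *
s=bot.sense();print(s['tool_pos'].round(1),s['orientation'].round(1),s['contact_force'].round(1),s['ft_torque'].round(2))
S=cam('scene');D=cam('side')
o=[]
for d in(S,D):
    u=proj(d,(557,167,280)).astype(int);o.append(cv2.resize(d['image'][u[1]-20:u[1]+20,u[0]-20:u[0]+20],(400,400),interpolation=cv2.INTER_CUBIC))
save(np.hstack(o),'p7z.png')
E
```

```text
time: 21.6
tool_pos: [568.6, 171.0, 165.8]
orientation: [179.9, 42.9, -163.1]
contact_force: [4.8, -0.9, -15.7]
finger_gap: 0.233
[568.6 171.  165.8] [ 179.9   42.9 -163.1] [  4.8  -0.9 -15.7] [-0.52  1.59 -0.12]
```

View pics/p7z.png

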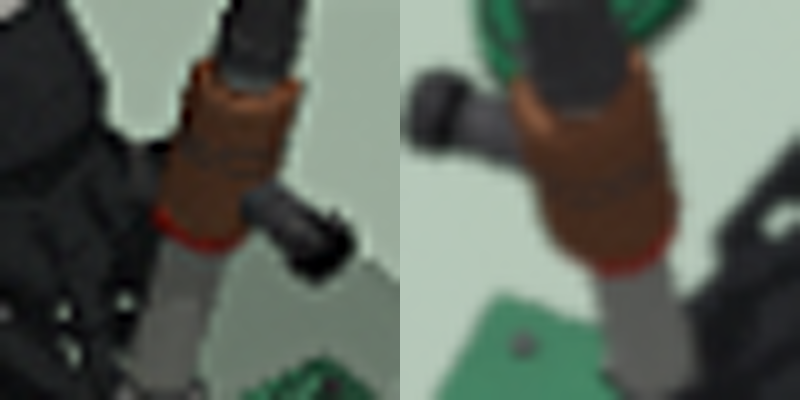

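```bash

python3 -m inch '[{"tx":-0.11,"ty":0,"tz":0.1,"rx":0,"ry":0,"rz":0},{"tx":0,"ty":0,"tz":0,"rx":0,"ry":0,"rz":0},{"tx":0,"ty":0,"tz":0,"rx":0,"ry":0,"rz":0},{"tx":0,"ty":0,"tz":0,"rx":0,"ry":0,"rz":0},{"tx":0,"ty":0,"tz":0,"rx":0,"ry":0,"rz":0}]'
python3 -c "
from h import *
s=bot.sense();print(s['tool_pos'].round(1),s['orientation'].round(1),s['contact_force'].round(1),s['ft_torque'].round(2))"
```

```text
time: 22.2
tool_pos: [570.0, 171.5, 166.1]
orientation: [179.9, 42.9, -163.1]
contact_force: [0.4, -0.7, -23.4]
finger_gap: 0.231
[570.  171.5 166.1] [ 179.9   42.9 -163.1] [  0.4  -0.7 -23.4] [-0.88  2.5  -0.19]
```

```bash

python3 -m inch '[{"tx":0.07,"ty":0,"tz":0.07,"rx":0,"ry":0,"rz":0},{"tx":0,"ty":0,"tz":0,"rx":0,"ry":0,"rz":0},{"tx":0,"ty":0,"tz":0,"rx":0,"ry":0,"rz":0},{"tx":0,"ty":0,"tz":0,"rx":0,"ry":0,"rz":0},{"tx":0,"ty":0,"tz":0,"rx":0,"ry":0,"rz":0}]' 100
python3 - <<'E'
from meas import *
s=bot.sense();print(s['tool_pos'].round(1),s['orientation'].round(1),s['contact_force'].round(1),s['ft_torque'].round(2))
S=cam('scene');D=cam('side')
o=[]
for d in(S,D):
    u=proj(d,(557,167,240)).astype(int);o.append(cv2.resize(d['image'][u[1]-32:u[1]+32,u[0]-32:u[0]+32],(400,400),interpolation=cv2.INTER_CUBIC))
save(np.hstack(o),'p8z.png')
E
```

```text
time: 22.7
tool_pos: [573.3, 172.1, 172.0]
orientation: [-179.9, 43.6, -163.1]
contact_force: [0.2, -0.2, -0.0]
finger_gap: 0.997
[573.3 172.1 172. ] [-179.9   43.6 -163.1] [ 0.2 -0.2 -0. ] [-0.1   0.31  0.01]
```

View pics/p8z.png

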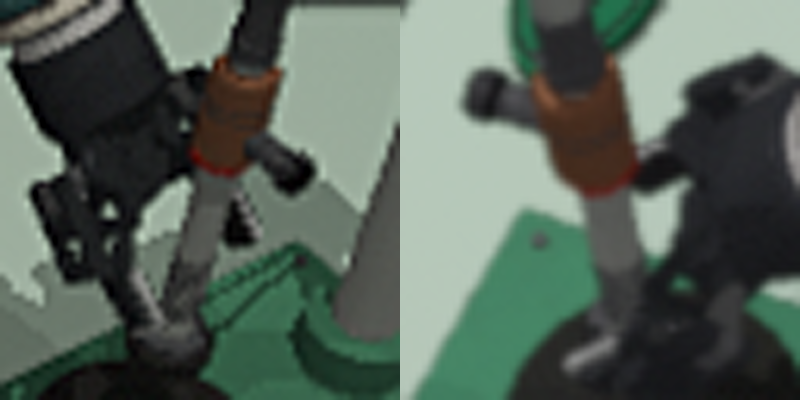

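```bash

python3 -m inch '[{"tx":0.7,"ty":0,"tz":-0.7,"rx":0,"ry":0,"rz":0},{"tx":1.4,"ty":0,"tz":-1.4,"rx":0,"ry":0,"rz":0},{"tx":1.4,"ty":0,"tz":-1.4,"rx":0,"ry":0,"rz":0},{"tx":1.4,"ty":0,"tz":-1.4,"rx":0,"ry":0,"rz":0},{"tx":1.4,"ty":0,"tz":-1.4,"rx":0,"ry":0,"rz":0}]'
python3 -m inch '[{"tx":1.4,"ty":0,"tz":-1.4,"rx":0,"ry":0,"rz":0},{"tx":0.7,"ty":0,"tz":-0.7,"rx":0,"ry":0,"rz":0},{"tx":0,"ty":0,"tz":0,"rx":0,"ry":0,"rz":0},{"tx":0,"ty":0,"tz":0,"rx":0,"ry":0,"rz":0},{"tx":0,"ty":0,"tz":0,"rx":0,"ry":0,"rz":0}]'
python3 - <<'E'
from meas import *
S=cam('scene');D=cam('side')
o=[]
for d in(S,D):
    u=proj(d,(557,167,240)).astype(int);o.append(cv2.resize(d['image'][u[1]-32:u[1]+32,u[0]-32:u[0]+32],(400,400),interpolation=cv2.INTER_CUBIC))
save(np.hstack(o),'p9z.png');save(S['image'],'p9.png')
E
```

```text
time: 23.3
tool_pos: [485.3, 145.6, 170.6]
orientation: [180.0, 43.2, -163.1]
contact_force: [0.4, 0.6, -0.4]
finger_gap: 1.004
time: 23.8
tool_pos: [458.5, 137.3, 172.2]
orientation: [-180.0, 43.3, -163.1]
contact_force: [0.7, 0.1, -0.4]
finger_gap: 1.0
```

View pics/p9z.png

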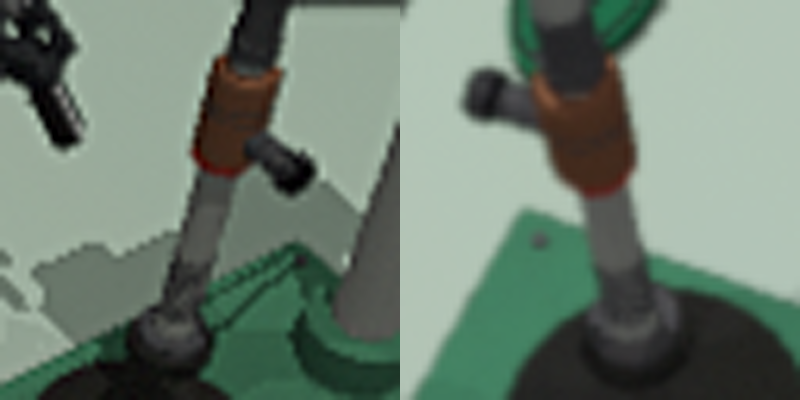

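View pics/p9.png

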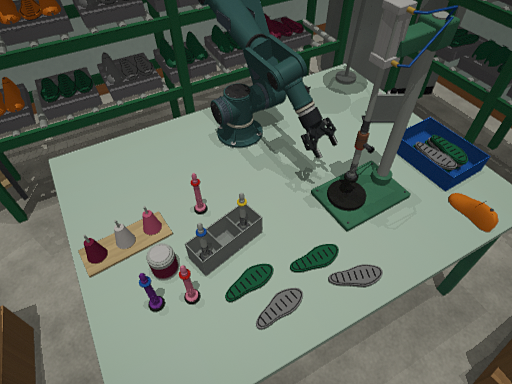

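```bash
python3 - <<'E'
from meas import *
S=cam('scene');D=cam('side')
o=[]
for d in(S,D):
    u=proj(d,(557,167,280)).astype(int);o.append(cv2.resize(d['image'][u[1]-20:u[1]+20,u[0]-20:u[0]+20],(400,400),interpolation=cv2.INTER_CUBIC))
save(np.hstack(o),'p10z.png')
a=cv2.imread('pics/p7z.png');b=cv2.imread('pics/p10z.png')
for n,i in(('pressed',a),('now',b)):
    h=cv2.cvtColor(i,cv2.COLOR_BGR2HSV);m=(cv2.inRange(h,(0,190,70),(5,255,255))|cv2.inRange(h,(174,150,70),(180,255,255)))>0
    for sl in(slice(0,400),slice(400,800)):
        ys,xs=np.nonzero(m[:,sl]);print(n,len(xs),xs.mean().round(1),ys.mean().round(1),ys.max())
E
```

```text
pressed 533 182.4 230.8 247<stdin>:11: RuntimeWarning: Mean of empty slice.
  ret = ret.dtype.type(ret / rcount)
Traceback (most recent call last):
ValueError: zero-size array to reduction operation maximum which has no identity
```

View pics/p10z.png

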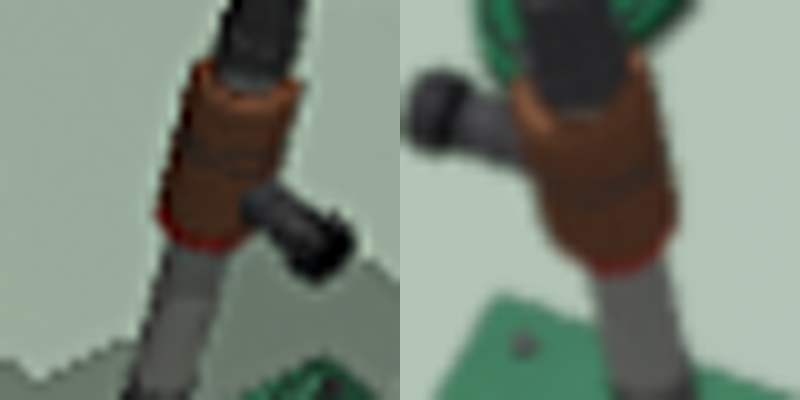

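The red strip sits in the same place as when the foot was pressed home (lower edge near y=247 left, 272 right). The foot hangs parallel to the chuck axis, the hand is clear, and the blue and yellow feet are in their bays. I'm handing in.

```bash
python3 -c "
from h import *
print(bot.close_job(), bot.sense()['time'])"
```

```text
the job is handed in; nothing more can be done
the job is handed in; nothing more can be done
```

The red-collared foot is in the chuck and the job is handed in, at about 24 s of the 48 s allowed. No verdict was reported.

**What I did:**
- I lifted the red-collared foot out of the caddy's middle bay by its shank.
- I stood it upright on the clear bench at about (427, -85) mm and let go.
- I took it again low on the neck, with the hand leaning about 43 degrees.
- I pushed it up into the chuck, opened the gripper and backed the hand about 120 mm away.

**Evidence that it went home:**
- The downward force on the hand rose to 14.5 N as the shank rode on the plunger, then fell to 3.4 N at the snap.
- It then stopped at the expected home height (TCP z 166 mm) against a 23 N push.
- The last pictures show the collar against the chuck with no gap and the foot hanging straight. The hand is clear, with about zero force on it.
- The other feet, the soles and the tin look unmoved.

**Checks that failed or disagreed:**
- The scene and side cameras disagreed by about 9 mm on the chuck's position. I took about (557.5, 168), and the shank went in with no noticeable side force at first. Near home it drifted to about 5 N of side push, which I took off before letting go.
- The first tilted pose behind the standing foot was out of reach, so I closed in on the foot from nearer.
- My last numeric comparison of the collar's position failed because its colour threshold found nothing in one view. I compared the pictures by eye instead.
- The plunger's value cannot be read, so I infer that it snapped in from the forces.

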